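# Unpile the slide boxes onto their colour mats

### The arm

A 6-joint arm with a two-finger parallel gripper is mounted at the origin on the work surface. World frame = base frame: x ahead of the robot, y to its left, z up, the work surface at z = 0. Lengths are in m, angles in degrees, forces in N, time in s.
With the tool pointing down it reaches from about 0.35 to 0.875 m from the base axis. Payload 4.2 kg.
Tool frame: the origin (TCP) lies at the very end of the fingers, on their centre line; the grasp point (between the pads) lies 19 mm behind it (tcp_to_grasp is the z of the grasp point in the tool frame, in m); z points along the fingers, y is the direction in which the jaws open and shut (so a half turn about z gives the same grasp; the last joint's range is limited). The gripper opens to 87 mm and grips with 3 to 60 N. Pads are 19 mm wide; open, the fingers measure 117 mm over their backs; the gripper's body (75 mm by 190 mm) begins 51 mm behind the grasp point.
Start: joints at [82.884, 22.042, 0.453, 0, -68.411, -14.817], TCP at [0.233, 0.58, 0.183] pointing down, gripper open.
Joint ranges: [-179.83, 179.83], [-69.29, 118.12], [-61.27, 80.66], [-181.25, 117.63], [-171.15, -9.14], [-177.46, 177.46]. Speed limits (degrees/s): [159.86, 159.86, 180, 180, 180, 180].

### API

Orientations are given as a 3x3 rotation matrix whose columns are the frame's x, y, z axes.
In Python, from station import sense, capture, camera_params, finish_job, tcp_to_grasp gives the robot as it stands.
- The arm moves only by the shell command python3 -m inch 'ROWS'. ROWS is JSON, a list of rows, each an object of numbers: "jaw": the closure in counts, from 0 (fully open) to 255 (shut); "x", "y", "z": the shift along the world's x, y, z normalised to -1 to 1, where 1 is 0.06 m; "ax", "ay", "az": the turn, a rotation vector about the world's x, y, z normalised to -1 to 1, where 1 is 10 degrees. A call has 1 to 12 rows; each row shifts and turns the pose as measured when the row begins; what a row does not reach is not made up. A row lasts 1/8 s, in which the tool goes at most 62.5 mm and 10.7 degrees, less where a joint would pass 70% of its speed; a pose out of reach is approached as far as the arm can. A call with a number of a shift or a turn outside -1 to 1 is refused whole. A call with a gripper value outside its range is refused whole. The fingers move at their own pace and stop on an object; the grip force is fixed at half the most. Time passes only in rows, so rows that do not move let the fingers close. It gives the time, the measured TCP pose, the force and the opening at its end, in the units of the state.
- sense(): the state, without advancing time (a new reading comes with each control period).
- capture(name): name is "scene" or "side" or "wrist"; returns the picture (400x640x3 uint8, red, green, blue); there is no depth.
- camera_params(name): a dict with "vfov" (degrees; the focal length in pixels is half the picture's height over the tangent of half this angle, whatever the lens; pixels are square), "cx", "cy" (the principal point, pixels), "D" ([k1, k2, p1, p2, k3] as OpenCV has them; the pictures are not rectified), "R" (3x3) and "t" (3): a world point X has camera coordinates R X + t. Camera axes: x right, y down, z forward; pixel columns grow to the right and rows downward; lengths in m; the calibration is good to about 2 mm. A picture is of the moment at which its call begins: read the wrist's pose just before it. camera_params takes no time and is no camera call; for the wrist camera it gives the pose at the moment of the call.
- finish_job(): hands the job in, once; it reports no verdict.
The state is a dict: "time_s": time; "joints": joint angles; "joint_velocities": joint speeds; "effort": joint torques, N m; "tcp_pos": TCP position; "ee_rot": TCP orientation; "wrist_force": force on the tool from outside, world axes, zero at the start; "moment": the same for the moment, N m; "gripper_width": opening from 0.0 (shut) to 1.0 (fully open).
Only numpy, scipy, OpenCV 4.12 (cv2) and the standard library are available. Lean on these libraries where they do the work, as an engineer would, in place of code of your own. Each camera call takes 0.05 s, during which the arm holds its last target.

### The job

Take the two piles of sample containers apart from the top, one thing at a time and without tipping any over, and set each on the mat of its own colour: the four boxes each centred on its mat and lined up square with it, long side along long side, and the violet-lidded pot upright in the middle of the round violet mat. Leave all five standing flat on their mats, let go and at rest.

Things in the scene. Friction and masses are not known exactly. Their poses are not given: they have to be found in the camera images.
- blue_box_center (a point): Centre (half-way up, 22 mm above its underside) of the loose slide box with blue lid and white lower half, closed, 112 x 62 x 44 mm high, straight sides; x along its 112 mm length, y along its 62 mm width, z up. At the start it rests on the bench at the bottom of one of the two piles; a smaller box lies roughly crosswise on it. About 0.18 kg, plain friction. Its lid cannot come off.
- yellow_box_center (a point): Centre (half-way up, 22 mm above its underside) of the loose slide box with yellow lid and white lower half, closed, 112 x 62 x 44 mm high, straight sides; x along its 112 mm length, y along its 62 mm width, z up. At the start it rests on the bench at the bottom of one of the two piles; a smaller box lies roughly crosswise on it. About 0.18 kg, plain friction. Its lid cannot come off.
- red_box_center (a point): Centre (half-way up, 22 mm above its underside) of the loose cover-glass box with red lid and white lower half, closed, 84 x 54 x 44 mm high, straight sides; x along its 84 mm length, y along its 54 mm width, z up. At the start it lies roughly crosswise on one of the two large boxes (either); the pot may stand on it. About 0.12 kg, plain friction. Its lid cannot come off.
- green_box_center (a point): Centre (half-way up, 22 mm above its underside) of the loose cover-glass box with green lid and white lower half, closed, 84 x 54 x 44 mm high, straight sides; x along its 84 mm length, y along its 54 mm width, z up. At the start it lies roughly crosswise on one of the two large boxes (either); the pot may stand on it. About 0.12 kg, plain friction. Its lid cannot come off.
- pot_center (a point): Centre (half-way up, 24 mm above its underside) of the loose round sample pot, white with a violet lid, 46 mm diameter, 48 mm high, closed, z up. It starts on top of the three-high pile, on the red or the green box. About 0.09 kg.
- blue_mat: Fixed flat blue parking mat, 136 x 86 x 4 mm thick with a thin pale outline, place of the blue slide box. Origin: centre of its underside, on the bench surface; x along its 136 mm length, y along its width, z up.
- yellow_mat: Fixed flat yellow parking mat, 136 x 86 x 4 mm thick with a thin pale outline, place of the yellow slide box. Origin: centre of its underside, on the bench surface; x along its 136 mm length, y along its width, z up.
- red_mat: Fixed flat red parking mat, 108 x 78 x 4 mm thick with a thin pale outline, place of the red cover-glass box. Origin: centre of its underside, on the bench surface; x along its 108 mm length, y along its width, z up.
- green_mat: Fixed flat green parking mat, 108 x 78 x 4 mm thick with a thin pale outline, place of the green cover-glass box. Origin: centre of its underside, on the bench surface; x along its 108 mm length, y along its width, z up.
- violet_mat: Fixed flat round violet mat, 70 mm diameter, 4 mm thick with a thin pale ring, place of the pot. Origin: centre of its underside, on the bench surface; z up.
Things that resemble listed ones, but are neither listed nor needed, are in the scene too. Leave any black look-alike of the part that bears pot_center alone. Leave any orange look-alike of the part that bears red_box_center alone.

How it is judged:
By the outcome, as a careful person would: the job done as asked, in the order asked, and still so for the second after the job is handed in, with the robot touching nothing.
It also fails if it takes over 120 s, if anything falls off the work surface, if the arm or the gripper's body presses on something with over 40 N, if the wrist force passes 120 N, or if a joint passes its speed limit or range.

## Working session

There is one attempt and no reset: what is moved stays moved. The work goes in short steps, Python scripts to look and compute and a shell command to move; the robot and the scene stay as the last step left them, time stands still between calls to the robot, and variables do not carry over. Pictures are saved under pics/ and viewed, and the job is handed in when it is done.

```bash
mkdir -p pics; ls
cat > h.py <<'E'
import numpy as np,cv2
from station import *
def K(name):
    p=camera_params(name); f=200/np.tan(np.radians(p['vfov']/2))
    return np.array([[f,0,p['cx']],[0,f,p['cy']],[0,0,1.]]),np.array(p['D'],float),np.array(p['R']),np.array(p['t'])
def proj(name,X,cam=None):
    k,D,R,t=cam or K(name); X=np.atleast_2d(X).astype(float)
    return cv2.projectPoints(X,cv2.Rodrigues(R)[0],t,k,D)[0][:,0]
def back(name,uv,z,cam=None):
    k,D,R,t=cam or K(name)
    n=cv2.undistortPoints(np.array(uv,float).reshape(-1,1,2),k,D)[:,0]
    d=np.c_[n,np.ones(len(n))]@R; c=-R.T@t
    return c+d*((z-c[2])/d[:,2])[:,None]
def save(name,fn,crop=None,s=1):
    im=capture(name); cv2.imwrite('pics/raw_'+fn,im[:,:,::-1])
    if crop: x0,y0,x1,y1=crop; im=im[y0:y1,x0:x1]
    im=cv2.resize(im,None,fx=s,fy=s,interpolation=cv2.INTER_CUBIC); cv2.imwrite('pics/'+fn,im[:,:,::-1])
E
python3 - <<'E'
from h import *
s=sense();print(s)
for n in ['scene','side','wrist']:
    save(n,n+'0.png'); k,D,R,t=K(n); print(n,k[0,0],k[:2,2],D,-R.T@t,R[2])
print(tcp_to_grasp)
E
```

```text
pics
{'time_s': 0.0, 'joints': array([ 8.28848498e+01,  2.20919236e+01,  3.80737617e-01, -2.99753497e-02,
       -6.84114342e+01, -1.48158655e+01]), 'joint_velocities': array([ 0.04990482,  0.10516824,  0.15830007, -0.07698455,  0.05095553,
        0.00529222]), 'effort': array([-1.27222818e-03, -3.90665710e+01,  1.87405586e+01,  4.21986446e+00,
        1.10016443e-02, -1.97013646e-04]), 'tcp_pos': array([0.23316187, 0.57914116, 0.18195145]), 'ee_rot': array([[ 9.27562133e-01, -3.73668209e-01, -7.47800224e-04],
       [-3.73668950e-01, -9.27559841e-01, -2.06334076e-03],
       [ 7.73753921e-05,  2.19330648e-03, -9.99997592e-01]]), 'wrist_force': array([ 0.5694871 ,  0.54497734, -0.48533287]), 'moment': array([-0.03187826, -0.00789162,  0.01478757]), 'gripper_width': 0.9997877062181967}
scene 421.61418472432047 [315.10635803 199.91299889] [-0.02246424  0.          0.          0.          0.        ] [ 1.45500718 -0.36202228  0.75951578] [-0.78099422  0.32392864 -0.53396467]
side 407.65162497854243 [319.46836801 208.06812907] [-0.09052866  0.          0.          0.          0.        ] [ 0.2476251  -0.66917147  0.68424498] [ 0.27038556  0.74485586 -0.60998475]
wrist 296.63365575747633 [323.27289623 195.22614688] [0.01544513 0.         0.         0.         0.        ] [0.30270395 0.55121792 0.38325949] [-0.25536989  0.10106227 -0.961547  ]
-0.0187
```

View pics/scene0.png

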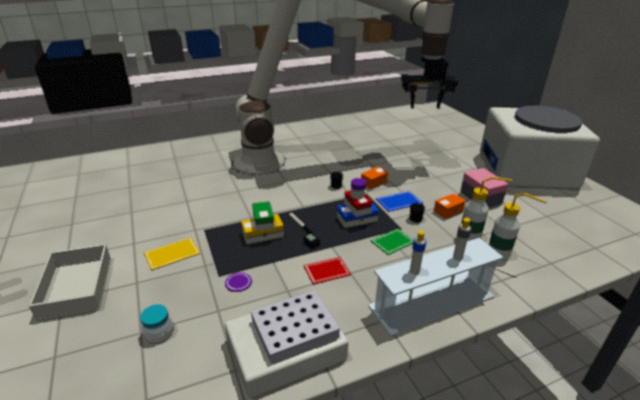

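View pics/side0.png

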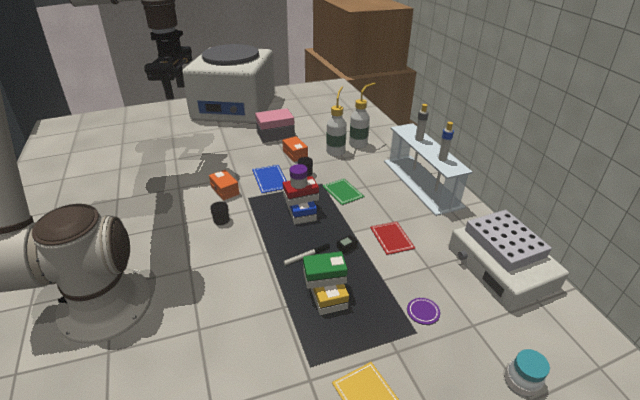

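View pics/wrist0.png

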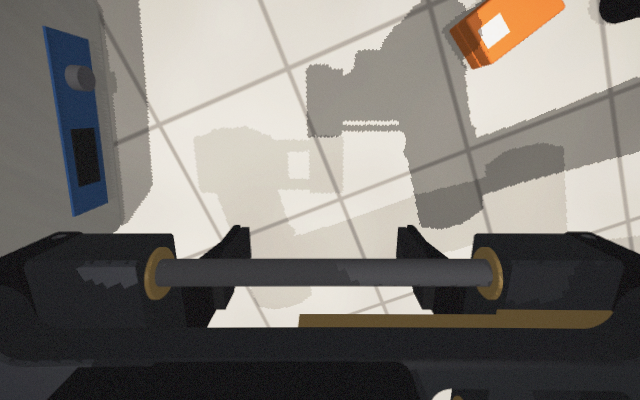

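The scene view shows green on yellow (~262,220), and pot on red on blue (~358,205). The mats are yellow (172,253), violet (238,282), red (327,270), green (393,241) and blue (399,202). The orange boxes and black pots are decoys. I'll enlarge this next.

Run:
```python
import cv2
a=cv2.imread('pics/raw_scene0.png'); b=cv2.imread('pics/raw_side0.png')
def c(im,x0,y0,x1,y1,s,fn): cv2.imwrite('pics/'+fn,cv2.resize(im[y0:y1,x0:x1],None,fx=s,fy=s,interpolation=cv2.INTER_CUBIC))
c(a,310,160,440,260,6,'sc1.png'); c(a,140,190,290,300,5,'sc2.png')
c(b,240,140,370,240,6,'sd1.png'); c(b,280,220,440,340,5,'sd2.png')
```

```text
(no output)
```

View pics/sc1.png

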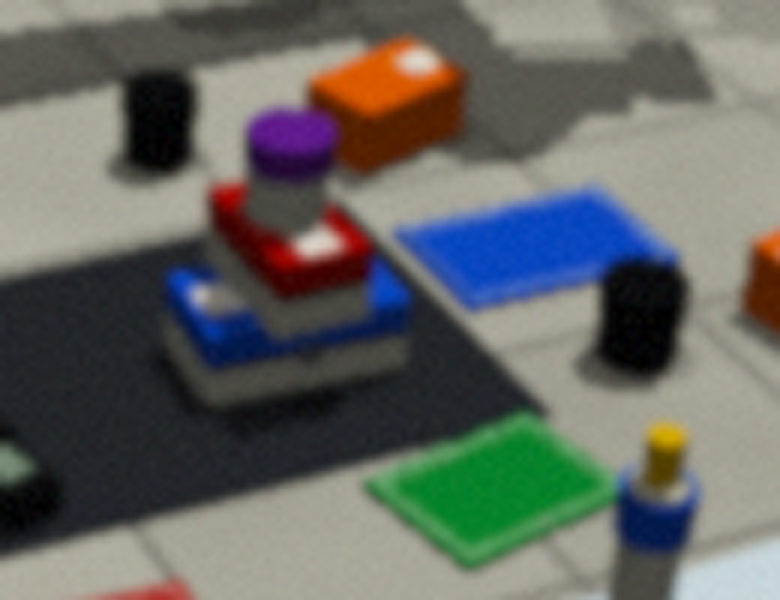

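View pics/sc2.png

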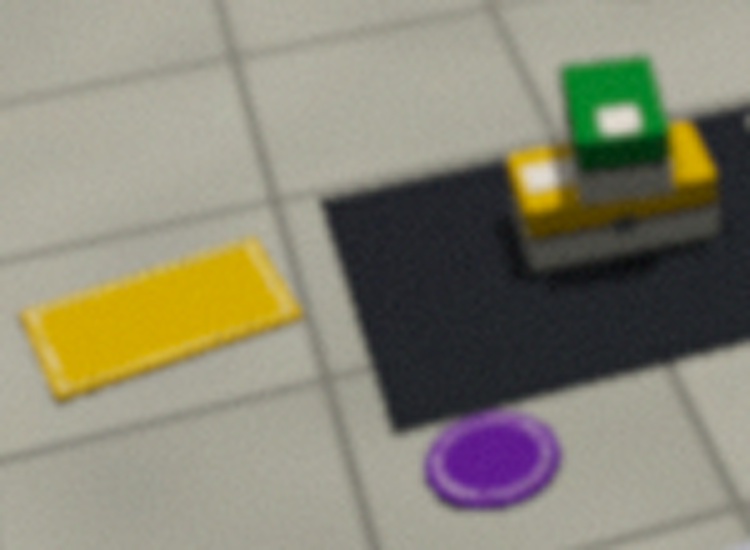

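View pics/sd1.png

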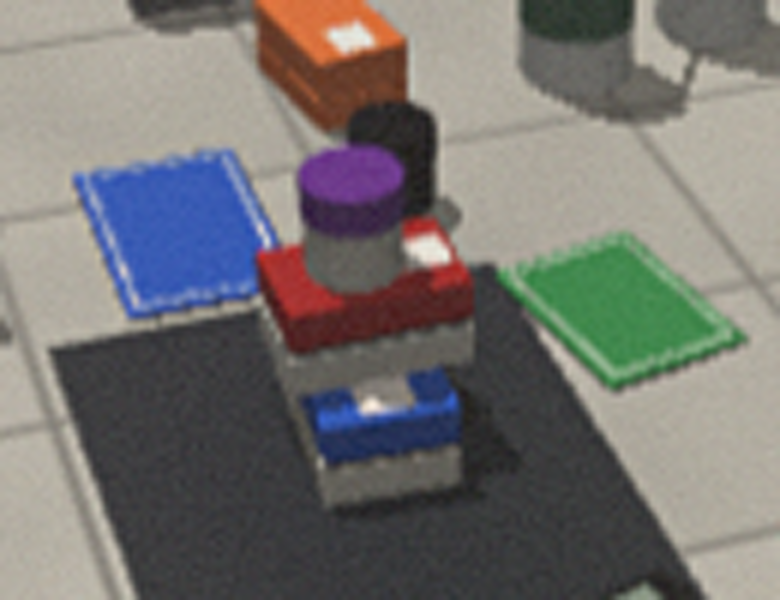

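View pics/sd2.png

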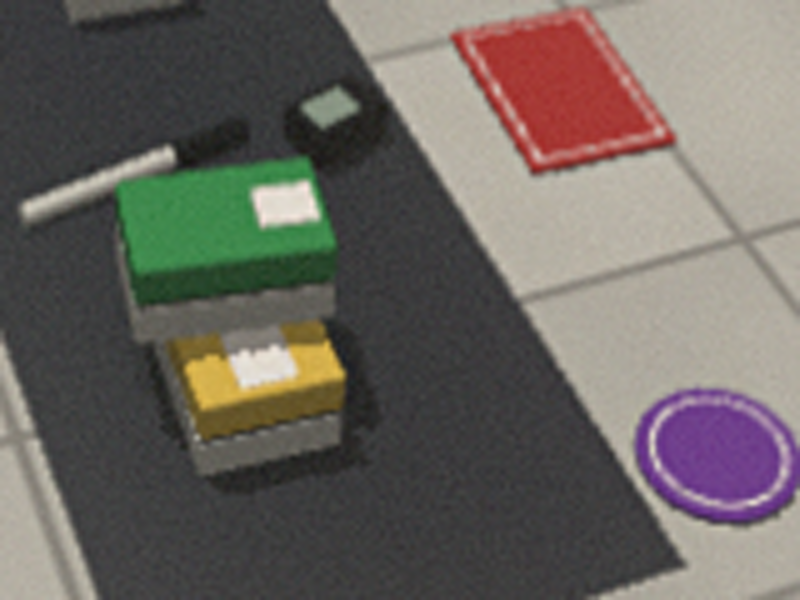

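Run:
```python
from h import *
for n in ['scene','side']:
    im=cv2.imread(f'pics/raw_{n}0.png'); hsv=cv2.cvtColor(im,cv2.COLOR_BGR2HSV)
    seeds=dict(scene=dict(yel=(172,253),vio=(238,282),red=(327,270),grn=(393,243),blu=(400,202)),side=dict(vio=(424,312),red=(393,238),grn=(344,192),blu=(269,180),yel=(366,388)))[n]
    for k,(u,v) in seeds.items():
        h0=int(hsv[v,u,0]); d=np.abs((hsv[:,:,0].astype(int)-h0+90)%180-90)
        m=((d<10)&(hsv[:,:,1]>90)).astype(np.uint8)
        m=cv2.morphologyEx(m,cv2.MORPH_CLOSE,np.ones((5,5)))
        _,lab=cv2.connectedComponents(m); m=(lab==lab[v,u]).astype(np.uint8)
        c=max(cv2.findContours(m,0,cv2.CHAIN_APPROX_NONE)[0],key=len)[:,0]
        P=back(n,c,0.004)[:,:2]; r=cv2.minAreaRect((P*1000).astype(np.float32)); print(n,k,[np.round(x,1) for x in r])
s=lambda L,ox,oy,f:[(ox+x/f,oy+y/f) for x,y in L]
def q(n,L,z,t):
    P=back(n,L,z)[:,:2]*1000; print(n,t,P.round(0).tolist(),'c',P.mean(0).round(1), 'len',np.linalg.norm(np.diff(np.r_[P,P[:1]],axis=0),axis=1).round(0), 'ang',[round(float(np.degrees(np.arctan2(*(b-a)[::-1])))) for a,b in zip(P,P[1:])])
q('side',s([(260,253),(433,218),(472,287),(295,325)],240,140,6),.088,'red')
q('side',s([(118,183),(308,157),(335,248),(138,275)],280,220,5),.088,'green')
q('side',s([(345,372),(200,408)],280,220,5),.044,'yel')
q('side',s([(320,425),(458,403)],240,140,6),.044,'blue')
q('side',s([(352,173)],240,140,6),.136,'pot')
q('scene',s([(293,130)],310,160,6),.136,'pot')
q('scene',s([(508,152),(535,215),(717,180),(690,122)],140,190,5),.044,'yel')
q('scene',s([(170,270),(213,345),(408,300)],310,160,6),.044,'blue')
```

```text
scene yel [array([ 452.3, -381.6]), array([ 90.7, 137.9]), np.float64(9.3)]
scene vio [array([ 638. , -238.3]), array([65.9, 66.6]), np.float64(39.2)]
scene red [array([682.7,  -8. ]), array([109.5,  80.2]), np.float64(87.2)]
scene grn [array([638.6, 220.2]), array([ 82.9, 110.4]), np.float64(10.0)]
scene blu [array([492.4, 277. ]), array([288.7, 166.7]), np.float64(86.1)]
side vio [array([ 636.8, -238. ]), array([65.4, 67.7]), np.float64(69.8)]
side red [array([681.2,  -9.8]), array([108.8,  78.3]), np.float64(86.9)]
side grn [array([639. , 217.5]), array([ 75. , 106.6]), np.float64(11.3)]
side blu [array([457.8, 352.1]), array([136.9,  85.6]), np.float64(89.6)]
side yel [array([ 447.4, -357.8]), array([87.1, 85.1]), np.float64(9.5)]
side red [[460.0, 194.0], [540.0, 196.0], [538.0, 140.0], [459.0, 137.0]] c [499.4 166.8] len [80. 56. 79. 57.] ang [1, -92, -178]
side green [[425.0, -86.0], [506.0, -98.0], [496.0, -150.0], [417.0, -138.0]] c [ 461.1 -118. ] len [81. 53. 80. 53.] ang [-8, -100, 171]
side yel [[492.0, -177.0], [430.0, -175.0]] c [ 461.  -176.3] len [62. 62.] ang [178]
side blue [[464.0, 123.0], [525.0, 119.0]] c [494.8 121.1] len [61. 61.] ang [-4]
side pot [[495.0, 170.0]] c [495.4 170.1] len [0.] ang []
scene pot [[498.0, 175.0]] c [498.5 175.4] len [0.] ang []
scene yel [[431.0, -172.0], [497.0, -173.0], [504.0, -67.0], [442.0, -63.0]] c [ 468.5 -118.6] len [ 67. 106.  63. 110.] ang [-1, 86, 176]
scene blue [[463.0, 128.0], [534.0, 118.0], [535.0, 228.0]] c [510.8 158.1] len [ 71. 110. 124.] ang [-8, 89]
```

```bash
python3 -m inch '[{"z":1},{"z":0.5,"x":0.3,"y":-0.4,"az":0.5},{"x":0.5,"y":-0.84,"az":0.5},{"x":0.5,"y":-0.84,"az":0.5},{"x":0.5,"y":-0.84,"az":0.5},{"x":0.5,"y":-0.84,"az":0.5},{"x":0.5,"y":-0.84},{"x":0.5,"y":-0.84},{"x":0.4,"y":-0.6}]'
python3 - <<'E'
from h import *
save('wrist','w1.png'); s=sense(); print(s['time_s'],s['tcp_pos'],s['ee_rot'][:,1])
for L in [[(310,145),(337,130)]]: print()
# rack & decoys scale
im=0
for n,t,L,z in [('side','rackbase',[(385,160),(440,210),(465,205),(405,140)],0),('scene','rackfeet',[(372,305),(385,327),(495,292)],0),('scene','bpot1',[(337,187)],0),('scene','bpot2',[(416,220)],0),('side','bottle',[(336,150),(360,140)],0),('scene','orange top',[(374,172),(449,203)],.044)]:
    print(t,back(n,L,z)[:,:2].round(3).tolist())
E
```

```text
0.2 [0.23326282 0.57942397 0.18240894] [-0.37355791 -0.92760601  0.00125591]

rackbase [[0.84, 0.34], [0.864, 0.05], [0.945, 0.046], [0.972, 0.442]]
rackfeet [[0.837, 0.044], [0.908, 0.039], [0.918, 0.352]]
bpot1 [[0.294, 0.203]]
bpot2 [[0.574, 0.347]]
bottle [[0.712, 0.452], [0.819, 0.492]]
orange top [[0.316, 0.337], [0.586, 0.456]]$[0]: bad value
```

View pics/w1.png

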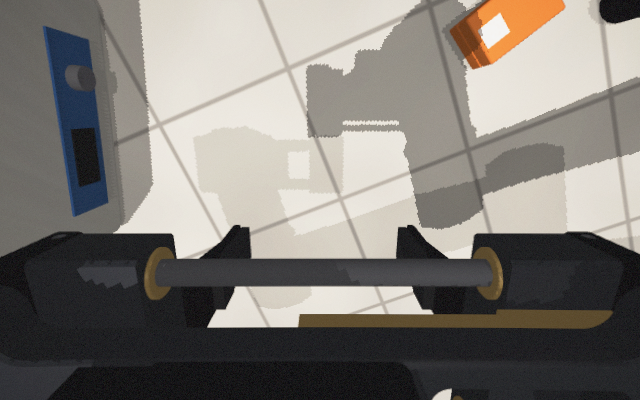

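```bash
python3 -m inch '[{"jaw":0,"x":0,"y":0,"z":1,"ax":0,"ay":0,"az":0},{"jaw":0,"x":0.3,"y":-0.4,"z":0.5,"ax":0,"ay":0,"az":0.5},{"jaw":0,"x":0.5,"y":-0.84,"z":0,"ax":0,"ay":0,"az":0.5},{"jaw":0,"x":0.5,"y":-0.84,"z":0,"ax":0,"ay":0,"az":0.5},{"jaw":0,"x":0.5,"y":-0.84,"z":0,"ax":0,"ay":0,"az":0.5}]'
python3 - <<'E'
from h import *
save('wrist','w1b.png'); s=sense(); print(s['time_s'],s['tcp_pos'],s['ee_rot'].round(3))
E
```

```text
time_s: 0.82
tcp_pos: [0.3415, 0.4012, 0.2715]
ee_rot: [[1.0, -0.016, 0.003], [-0.016, -1.0, -0.006], [0.003, 0.006, -1.0]]
wrist_force: [0.4, 0.3, -0.3]
gripper_width: 1.004
0.875 [0.34316356 0.39566343 0.272176  ] [[ 1.    -0.019  0.003]
 [-0.019 -1.    -0.009]
 [ 0.003  0.009 -1.   ]]
```

View pics/w1b.png

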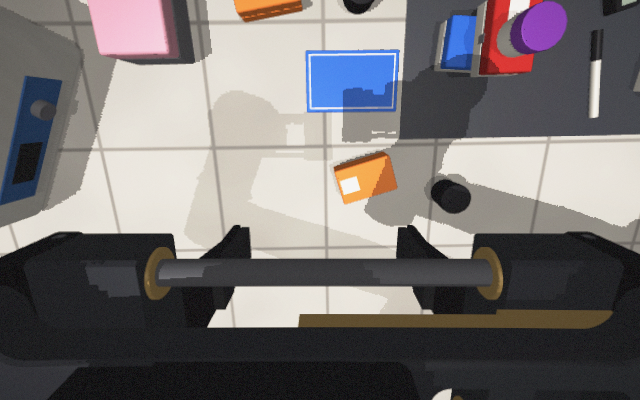

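Wrist view: blue mat at (352,80), pot (538,27) on red, blue below, and an orange decoy at (365,178). I'm moving to look at the three-high pile.

```bash
python3 -m inch '[{"jaw":0,"x":0.1,"y":-0.95,"z":0,"ax":0,"ay":0,"az":-0.1},{"jaw":0,"x":0.1,"y":-0.95,"z":0,"ax":0,"ay":0,"az":0},{"jaw":0,"x":0.1,"y":-0.95,"z":0,"ax":0,"ay":0,"az":0},{"jaw":0,"x":0.1,"y":-0.7,"z":0,"ax":0,"ay":0,"az":0},{"jaw":0,"x":0,"y":0,"z":0,"ax":0,"ay":0,"az":0}]'
python3 - <<'E'
from h import *
save('wrist','w2.png'); s=sense(); print(s['time_s'],s['tcp_pos'],s['ee_rot'].round(3)); np.savez('w2.npz',*K('wrist'))
E
```

```text
time_s: 1.5
tcp_pos: [0.3668, 0.1761, 0.2715]
ee_rot: [[0.999, -0.04, 0.003], [-0.04, -0.999, -0.009], [0.003, 0.009, -1.0]]
wrist_force: [0.5, 0.1, -0.3]
gripper_width: 0.998
1.55 [0.36692892 0.17722009 0.27148617] [[ 0.999 -0.039  0.003]
 [-0.039 -0.999 -0.009]
 [ 0.003  0.009 -1.   ]]
```

View pics/w2.png

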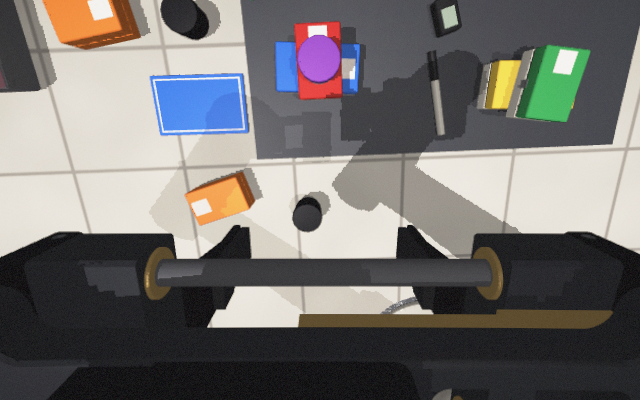

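Now visible: pot lid (319,59), red box (320,60), blue box (319,67), green (553,83) on yellow, and the blue mat. I'll measure on an enlargement.

Run:
```python
import cv2
a=cv2.imread('pics/raw_w2.png')
def c(im,x0,y0,x1,y1,s,fn): cv2.imwrite('pics/'+fn,cv2.resize(im[y0:y1,x0:x1],None,fx=s,fy=s,interpolation=cv2.INTER_CUBIC))
c(a,265,10,375,110,7,'w2a.png'); c(a,470,35,600,130,6,'w2b.png')
```

```text
(no output)
```

View pics/w2a.png

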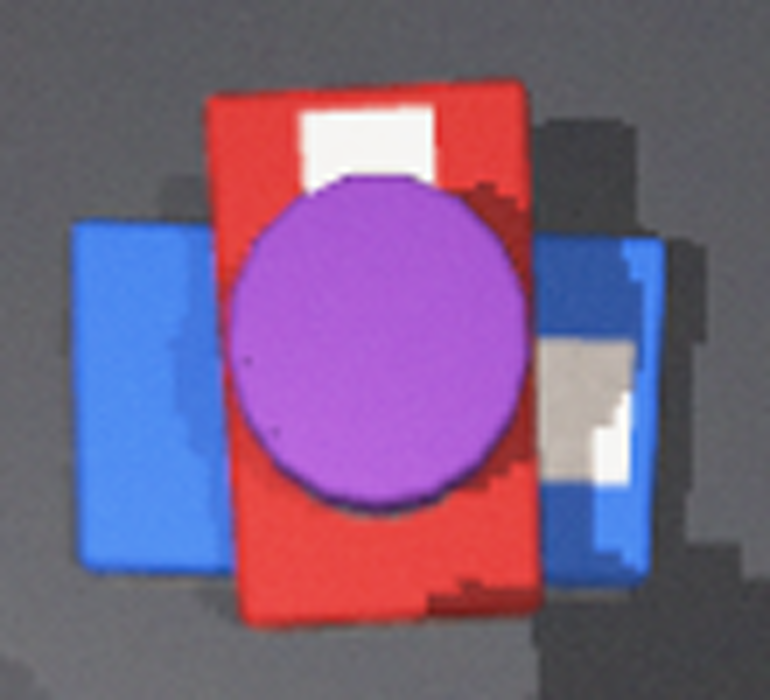

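View pics/w2b.png

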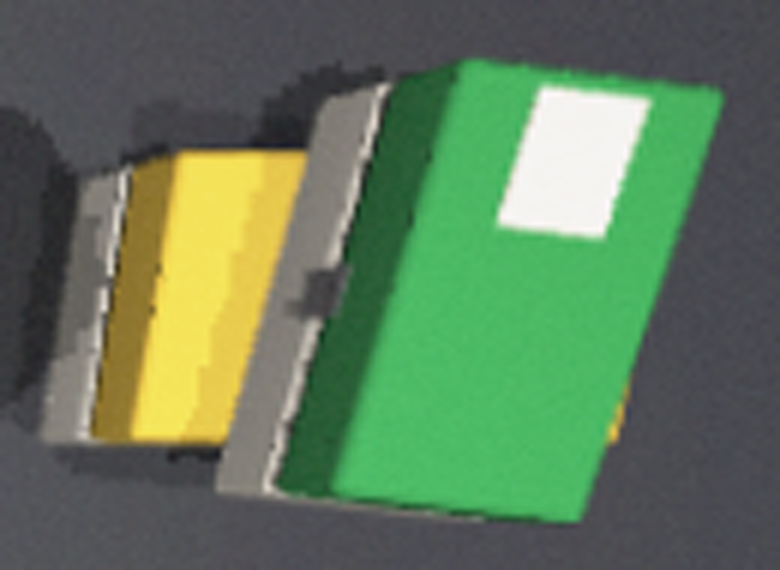

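Run:
```python
from h import *
cam=tuple(np.load('w2.npz')[f'arr_{i}'] for i in range(4))
s=lambda L,ox,oy,f:[(ox+x/f,oy+y/f) for x,y in L]
def q(L,z,t):
    P=back('wrist',L,z,cam)[:,:2]*1000; print(t,P.round(0).tolist(),'c',P.mean(0).round(1), 'len',np.linalg.norm(np.diff(np.r_[P,P[:1]],axis=0),axis=1).round(0), 'ang',[round(float(np.degrees(np.arctan2(*(b-a)[::-1]))),1) for a,b in zip(P,P[1:])])
q(s([(380,342)],265,10,7),.136,'pot')
q(s([(206,97),(523,82),(540,612),(243,627)],265,10,7),.088,'red')
q(s([(74,223),(663,240),(645,583),(85,570)],265,10,7),.044,'blue')
q(s([(463,60),(722,93),(578,520),(335,492)],470,35,6),.088,'green')
q(s([(178,152),(135,440)],470,35,6),.044,'yel')
q([(150,75),(241,73),(249,131),(161,136)],.004,'bluemat')
```

```text
pot [[494.0, 175.0]] c [493.6 175. ] len [0.] ang []
red [[539.0, 202.0], [539.0, 150.0], [457.0, 149.0], [456.0, 201.0]] c [497.7 175.4] len [52. 83. 52. 83.] ang [-89.7, -179.2, 90.6]
blue [[530.0, 231.0], [523.0, 121.0], [463.0, 125.0], [469.0, 234.0]] c [496.5 177.8] len [110.  61. 109.  61.] ang [-93.6, 176.5, 86.6]
green [[505.0, -93.0], [496.0, -144.0], [416.0, -132.0], [424.0, -81.0]] c [ 460.2 -112.3] len [52. 81. 52. 82.] ang [-99.2, 171.3, 81.2]
yel [[496.0, -64.0], [435.0, -62.0]] c [465.9 -63.3] len [61. 61.] ang [178.2]
bluemat [[501.0, 422.0], [499.0, 290.0], [416.0, 287.0], [414.0, 423.0]] c [457.5 355.6] len [132.  83. 136.  87.] ang [-90.7, -178.2, 91.1]
```

```bash
python3 -m inch '[{"jaw":0,"x":0.7,"y":0,"z":0,"ax":0.05,"ay":0.02,"az":0.22},{"jaw":0,"x":0.7,"y":0,"z":0,"ax":0,"ay":0,"az":0},{"jaw":0,"x":0.73,"y":-0.04,"z":0,"ax":0,"ay":0,"az":0},{"jaw":0,"x":0,"y":0,"z":-0.9,"ax":0,"ay":0,"az":0}]'
python3 - <<'E'
from h import *
s=sense();print(s['tcp_pos'],s['ee_rot'].round(3))
E
```

```text
time_s: 2.05
tcp_pos: [0.5023, 0.1807, 0.2204]
ee_rot: [[1.0, 0.007, 0.01], [0.007, -1.0, 0.008], [0.01, -0.008, -1.0]]
wrist_force: [-0.1, 0.4, -1.0]
gripper_width: 0.999
[0.50225857 0.18073994 0.2203715 ] [[ 1.     0.007  0.01 ]
 [ 0.007 -1.     0.008]
 [ 0.01  -0.008 -1.   ]]
```

```bash
python3 -m inch '[{"jaw":0,"x":-0.1,"y":-0.1,"z":-0.5,"ax":0,"ay":0,"az":0},{"jaw":0,"x":0,"y":0,"z":0,"ax":0,"ay":0,"az":0}]'
python3 - <<'E'
from h import *
save('wrist','w3.png'); s=sense();print(s['tcp_pos'],s['ee_rot'].round(4))
E
```

```text
time_s: 2.3
tcp_pos: [0.4943, 0.1753, 0.1841]
ee_rot: [[1.0, 0.008, 0.001], [0.008, -1.0, 0.002], [0.001, -0.002, -1.0]]
wrist_force: [0.8, 0.5, 0.6]
gripper_width: 1.003
[0.49545104 0.17600379 0.18556215] [[ 1.      0.0082  0.0038]
 [ 0.0081 -1.      0.0038]
 [ 0.0038 -0.0037 -1.    ]]
```

View pics/w3.png

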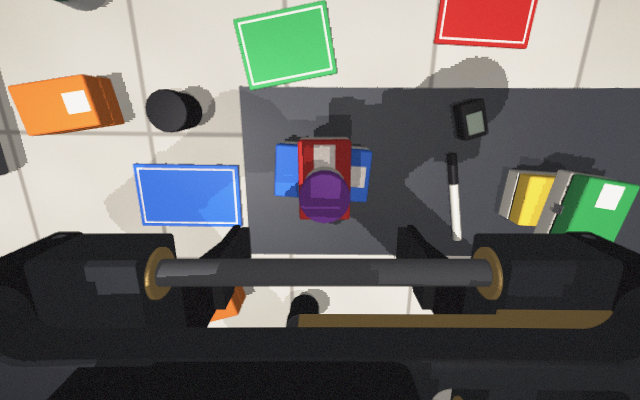

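The wrist view shows the pot lid at (325,190), centred between the fingers (248/400), on red, with blue below. Descending.

```bash
python3 -m inch '[{"jaw":0,"x":0,"y":0,"z":-0.7,"ax":0,"ay":0,"az":0},{"jaw":0,"x":0,"y":0,"z":-0.6,"ax":0,"ay":0,"az":0},{"jaw":0,"x":0,"y":0,"z":0,"ax":0,"ay":0,"az":0}]'
```

```text
time_s: 2.72
tcp_pos: [0.5003, 0.181, 0.1121]
ee_rot: [[1.0, 0.012, 0.015], [0.012, -1.0, 0.01], [0.016, -0.01, -1.0]]
wrist_force: [-0.1, 0.5, 1.2]
gripper_width: 1.001
```

```bash
python3 -m inch '[{"jaw":0,"x":0,"y":0,"z":0,"ax":0,"ay":0,"az":0},{"jaw":0,"x":0,"y":0,"z":0,"ax":0,"ay":0,"az":0}]'
python3 - <<'E'
from h import *
for i in range(4):
    capture('side'); s=sense();print(s['tcp_pos'].round(4),s['ee_rot'].round(3)[:,2],s['joint_velocities'].round(1))
E
```

```text
time_s: 2.98
tcp_pos: [0.5033, 0.1834, 0.1166]
ee_rot: [[1.0, 0.014, 0.023], [0.014, -1.0, 0.014], [0.023, -0.013, -1.0]]
wrist_force: [-0.8, 0.2, -0.4]
gripper_width: 1.001
[0.5036 0.1835 0.1168] [ 0.023  0.014 -1.   ] [-0.1  0.2 -0.5 -0.2  0.4 -0. ]
[0.5032 0.1832 0.1164] [ 0.023  0.014 -1.   ] [-0.1  0.3 -1.  -0.4  0.1  0.1]
[0.5028 0.1829 0.1159] [ 0.022  0.013 -1.   ] [-0.1  0.4 -0.8 -0.3  0.2 -0. ]
[0.5025 0.1827 0.1155] [ 0.021  0.013 -1.   ] [-0.   0.3 -0.7 -0.1  0.   0.1]
```

```bash
python3 -m inch '[{"jaw":0,"x":-0.12,"y":-0.13,"z":-0.2,"ax":-0.075,"ay":0.12,"az":0}]'
python3 - <<'E'
from h import *
for i in range(3):
    capture('side'); s=sense();print(s['tcp_pos'].round(4),s['ee_rot'].round(3)[:,2],s['joint_velocities'].round(1))
E
```

```text
time_s: 3.3
tcp_pos: [0.4957, 0.1751, 0.1042]
ee_rot: [[1.0, 0.014, 0.001], [0.014, -1.0, 0.001], [0.001, -0.001, -1.0]]
wrist_force: [-1.6, 0.3, 0.2]
gripper_width: 1.006
[0.4934 0.1735 0.1017] [-0.005 -0.002 -1.   ] [ 0.1  0.5 -0.9 -0.3 -0.5 -0.6]
[0.4937 0.1737 0.1019] [-0.004 -0.002 -1.   ] [ 0.1 -0.2  1.2  0.9  0.3 -0.2]
[0.4944 0.1741 0.1025] [-0.002 -0.002 -1.   ] [ 0.1 -0.4  1.2  0.6  0.3 -0.1]
```

```bash
python3 -m inch '[{"jaw":255,"x":0,"y":0,"z":0,"ax":0,"ay":0,"az":0},{"jaw":255,"x":0,"y":0,"z":0,"ax":0,"ay":0,"az":0},{"jaw":255,"x":0,"y":0,"z":0,"ax":0,"ay":0,"az":0},{"jaw":255,"x":0,"y":0,"z":0,"ax":0,"ay":0,"az":0},{"jaw":255,"x":0,"y":0,"z":0,"ax":0,"ay":0,"az":0}]'
```

```text
time_s: 4.08
tcp_pos: [0.4948, 0.1742, 0.1025]
ee_rot: [[1.0, 0.013, -0.002], [0.013, -1.0, -0.002], [-0.002, 0.002, -1.0]]
wrist_force: [-0.2, -0.4, 0.7]
gripper_width: 0.52
```

```bash
python3 -m inch '[{"jaw":255,"x":0,"y":0,"z":0.3,"ax":0,"ay":0,"az":0},{"jaw":255,"x":0,"y":0,"z":0.5,"ax":0,"ay":0,"az":0},{"jaw":255,"x":0.1,"y":-0.2,"z":0.5,"ax":0,"ay":0,"az":0},{"jaw":255,"x":0.2,"y":-0.5,"z":0,"ax":0,"ay":0,"az":0},{"jaw":255,"x":0.3,"y":-0.8,"z":0,"ax":0,"ay":0,"az":0},{"jaw":255,"x":0.3,"y":-0.8,"z":0,"ax":0,"ay":0,"az":0},{"jaw":255,"x":0.3,"y":-0.8,"z":0,"ax":0,"ay":0,"az":0},{"jaw":255,"x":0.3,"y":-0.8,"z":0,"ax":0,"ay":0,"az":0},{"jaw":255,"x":0.3,"y":-0.8,"z":0,"ax":0,"ay":0,"az":0},{"jaw":255,"x":0.2,"y":-0.6,"z":0,"ax":0,"ay":0,"az":0}]'
python3 - <<'E'
from h import *
for i in range(3):
    capture('side'); s=sense();print(s['tcp_pos'].round(4),s['ee_rot'].round(3),s['gripper_width'])
save('wrist','w4.png'); save('side','s4.png');np.savez('w4.npz',*K('wrist'))
E
```

```text
time_s: 5.32
tcp_pos: [0.6175, -0.1512, 0.1841]
ee_rot: [[1.0, 0.021, 0.001], [0.021, -1.0, -0.001], [0.001, 0.001, -1.0]]
wrist_force: [0.3, 0.3, 0.6]
gripper_width: 0.003
[ 0.6184 -0.1548  0.1837] [[ 1.     0.018  0.002]
 [ 0.018 -1.    -0.003]
 [ 0.002  0.003 -1.   ]] 0.0059320817617160146
[ 0.6175 -0.1525  0.1835] [[ 1.     0.017  0.001]
 [ 0.017 -1.    -0.002]
 [ 0.001  0.002 -1.   ]] 0.005415486579917789
[ 0.617  -0.1508  0.1836] [[ 1.     0.019  0.   ]
 [ 0.019 -1.    -0.001]
 [ 0.     0.001 -1.   ]] 0.007951304748053828
```

View pics/w4.png

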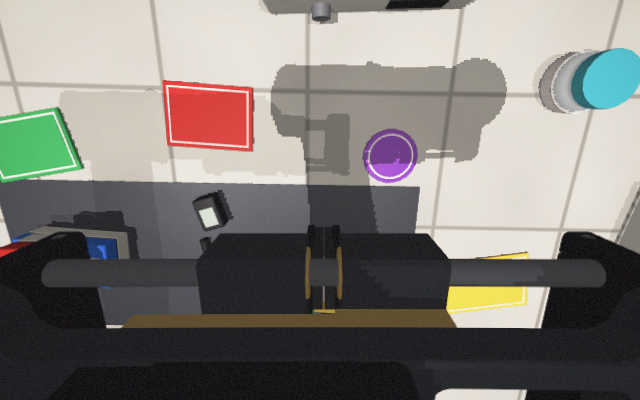

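View pics/s4.png

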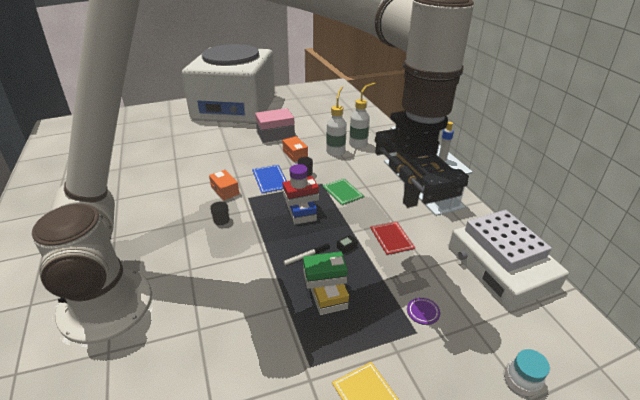

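The fingers were still closing at 0.52, so nothing was gripped. The pot still stands on red (side view 298,178). I'll measure the mats from this view, then go back.

```bash
cat >> h.py <<'E'
def seg(im,uv,tol=10,smin=90):
    hsv=cv2.cvtColor(im,cv2.COLOR_BGR2HSV); u,v=uv
    d=np.abs((hsv[:,:,0].astype(int)-int(hsv[v,u,0])+90)%180-90)
    m=((d<tol)&(hsv[:,:,1]>smin)).astype(np.uint8); m=cv2.morphologyEx(m,cv2.MORPH_CLOSE,np.ones((5,5)))
    _,lab=cv2.connectedComponents(m); m=(lab==lab[v,u]).astype(np.uint8)
    return max(cv2.findContours(m,0,cv2.CHAIN_APPROX_NONE)[0],key=len)[:,0]
def ld(f): 
    z=np.load(f); return tuple(z[f'arr_{i}'] for i in range(4))
def rect(fn,cf,uv,z,name='wrist',**k):
    im=cv2.imread(fn); c=seg(im,uv,**k); P=back(name,c,z,ld(cf) if cf else None)[:,:2]*1000
    (cx,cy),(w,h),a=cv2.minAreaRect(P.astype(np.float32))
    if w<h: w,h,a=h,w,a+90
    return np.round([cx,cy,w,h,a%180],1)
E
python3 - <<'E'
from h import *
for t,uv in [('vio',(391,150)),('red',(200,120)),('grn',(30,150))]: print(t,rect('pics/raw_w4.png','w4.npz',uv,.004))
E
```

```text
vio [ 637.2 -234.5   68.5   67.7   57.8]
red [680.7  -5.6 107.7  77.6  87.2]
grn [638.7 222.  110.9  77.5 101.1]
```

```bash
python3 -m inch '[{"jaw":0,"x":-0.2,"y":0.6,"z":0,"ax":0,"ay":0,"az":0},{"jaw":0,"x":-0.3,"y":0.85,"z":0,"ax":0,"ay":0,"az":0},{"jaw":0,"x":-0.4,"y":0.85,"z":0,"ax":0,"ay":0,"az":0},{"jaw":0,"x":-0.4,"y":0.85,"z":0,"ax":0,"ay":0,"az":0},{"jaw":0,"x":-0.4,"y":0.85,"z":0,"ax":0,"ay":0,"az":0},{"jaw":0,"x":-0.3,"y":0.85,"z":0,"ax":0,"ay":0,"az":0}]'
python3 - <<'E'
from h import *
for i in range(3):
    capture('side'); s=sense();print(s['tcp_pos'].round(4),s['ee_rot'].round(3),s['gripper_width'])
save('wrist','w5.png'); np.savez('w5.npz',*K('wrist'))
E
```

```text
time_s: 6.32
tcp_pos: [0.4903, 0.1538, 0.1854]
ee_rot: [[1.0, 0.027, 0.004], [0.027, -1.0, 0.001], [0.004, -0.001, -1.0]]
wrist_force: [0.5, 0.3, 0.8]
gripper_width: 0.609
[0.4892 0.1586 0.1855] [[ 0.999  0.032  0.005]
 [ 0.032 -0.999  0.003]
 [ 0.005 -0.003 -1.   ]] 0.6477857246374741
[0.4901 0.1563 0.1855] [[ 0.999  0.033  0.005]
 [ 0.033 -0.999  0.002]
 [ 0.005 -0.002 -1.   ]] 0.6945554139288289
[0.4907 0.1545 0.1854] [[ 1.     0.031  0.004]
 [ 0.031 -1.     0.001]
 [ 0.004 -0.001 -1.   ]] 0.739994873138549
```

View pics/w5.png

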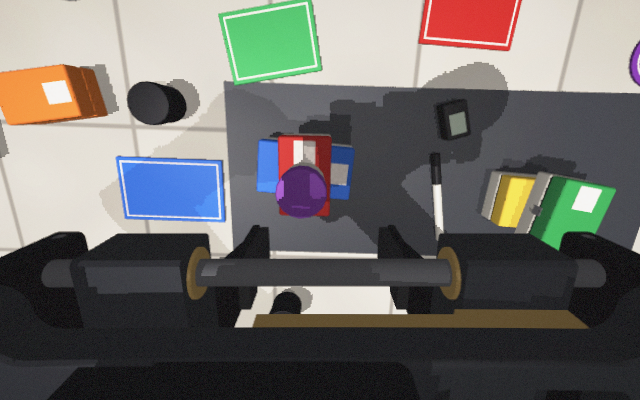

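```bash
cat >> h.py <<'E'
def settle(n=4):
    for i in range(n): capture('side')
    s=sense(); z=s['ee_rot'][:,2]; y=s['ee_rot'][:,1]
    print('t',round(s['time_s'],2),'tcp',(s['tcp_pos']*1000).round(1),'yang',round(float(np.degrees(np.arctan2(y[1],y[0]))),2),'tiltfix ax,ay',round(float(-np.degrees(z[1])/10),3),round(float(np.degrees(z[0])/10),3),'w',round(s['gripper_width'],3),'F',s['wrist_force'].round(1))
def wsnap(n):
    np.savez(n+'.npz',*K('wrist')); im=capture('wrist'); cv2.imwrite('pics/raw_'+n+'.png',im[:,:,::-1]); return im
E
python3 - <<'E'
from h import *
settle(4); wsnap('w6')
c=seg(cv2.imread('pics/raw_w6.png'),(303,188),tol=12,smin=60); print(c.min(0),c.max(0))
e=cv2.fitEllipse(c); print(e, back('wrist',[e[0]],.136,ld('w6.npz')))
for t,uv in [('red',(460,15)),('grn',(270,40)),('blu',(170,190))]: print(t,rect('pics/raw_w6.png','w6.npz',uv,.004))
E
```

```text
t 6.72 tcp [492.4 150.5 184.6] yang -88.67 tiltfix ax,ay 0.001 0.018 w 0.957 F [-0.8  0.3 -0.5]
[270 168] [326 220]
((296.66473388671875, 193.28939819335938), (51.56760025024414, 53.754878997802734), 102.92559814453125) [[0.49719424 0.17361708 0.136     ]]
red [667.1  -5.8 107.7  50.9  87.5]
grn [640.7 220.4 106.9  78.5 101.2]
blu [457.9 354.7 135.6  85.9  89.7]
```

```bash
python3 -m inch '[{"jaw":0,"x":0.05,"y":0.385,"z":-0.2,"ax":0,"ay":0.018,"az":0},{"jaw":0,"x":0,"y":0,"z":-0.5,"ax":0,"ay":0,"az":0},{"jaw":0,"x":0,"y":0,"z":-0.4,"ax":0,"ay":0,"az":0}]'; python3 -c "
from h import *
settle()"
```

```text
time_s: 7.15
tcp_pos: [0.4982, 0.1746, 0.1175]
ee_rot: [[1.0, 0.018, 0.004], [0.018, -1.0, 0.003], [0.004, -0.003, -1.0]]
wrist_force: [-0.6, 0.9, 0.4]
gripper_width: 1.003
t 7.35 tcp [498.6 174.5 119.1] yang -88.91 tiltfix ax,ay -0.014 0.027 w 1.003 F [0.1 0.6 0.1]
```

```bash
python3 -m inch '[{"jaw":0,"x":-0.04,"y":0,"z":-0.27,"ax":-0.014,"ay":0.027,"az":-0.1}]'; python3 -c "
from h import *
settle(3)"; python3 -m inch '[{"jaw":255,"x":0,"y":0,"z":0,"ax":0,"ay":0,"az":0},{"jaw":255,"x":0,"y":0,"z":0,"ax":0,"ay":0,"az":0},{"jaw":255,"x":0,"y":0,"z":0,"ax":0,"ay":0,"az":0},{"jaw":255,"x":0,"y":0,"z":0,"ax":0,"ay":0,"az":0},{"jaw":255,"x":0,"y":0,"z":0,"ax":0,"ay":0,"az":0},{"jaw":255,"x":0,"y":0,"z":0,"ax":0,"ay":0,"az":0},{"jaw":255,"x":0,"y":0,"z":0,"ax":0,"ay":0,"az":0},{"jaw":255,"x":0,"y":0,"z":0,"ax":0,"ay":0,"az":0},{"jaw":255,"x":0,"y":0,"z":0,"ax":0,"ay":0,"az":0}]';python3 -c "
from h import *
settle(2)"
```

```text
time_s: 7.48
tcp_pos: [0.498, 0.1756, 0.1044]
ee_rot: [[1.0, 0.001, 0.004], [0.001, -1.0, 0.003], [0.004, -0.003, -1.0]]
wrist_force: [0.3, 0.8, 0.2]
gripper_width: 0.997
t 7.62 tcp [495.6 174.2 102.2] yang -89.92 tiltfix ax,ay 0.006 -0.009 w 1.004 F [-0.  -0.1  0.3]
time_s: 8.75
tcp_pos: [0.4964, 0.1747, 0.1036]
ee_rot: [[1.0, 0.001, 0.001], [0.001, -1.0, 0.001], [0.001, -0.001, -1.0]]
wrist_force: [-0.3, 0.2, -0.2]
gripper_width: 0.065
t 8.85 tcp [496.5 174.7 103.6] yang -89.91 tiltfix ax,ay -0.003 0.006 w 0.025 F [-0.1  0.5  0.2]
```

Run:
```python
from h import *
save('side','s7.png',(220,100,420,250),4); save('scene','c7.png',(260,100,460,260),4)
```

```text
(no output)
```

View pics/s7.png

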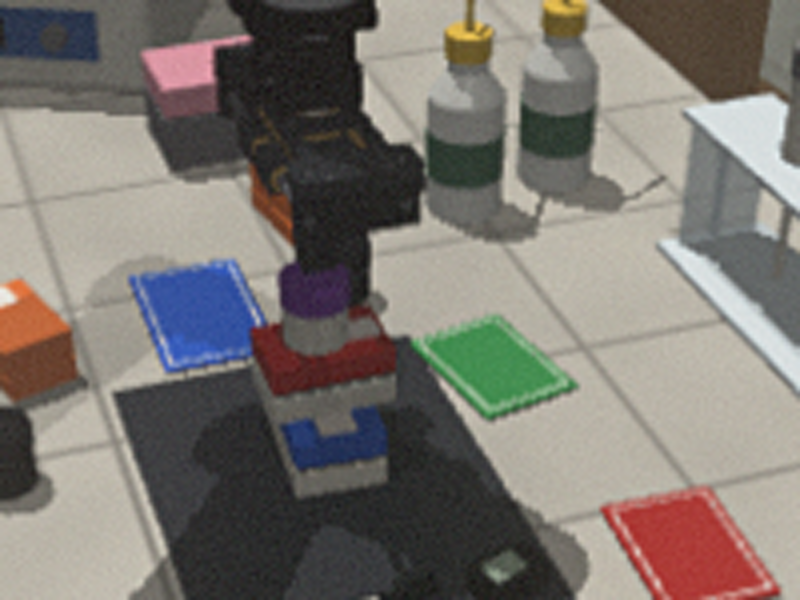

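View pics/c7.png

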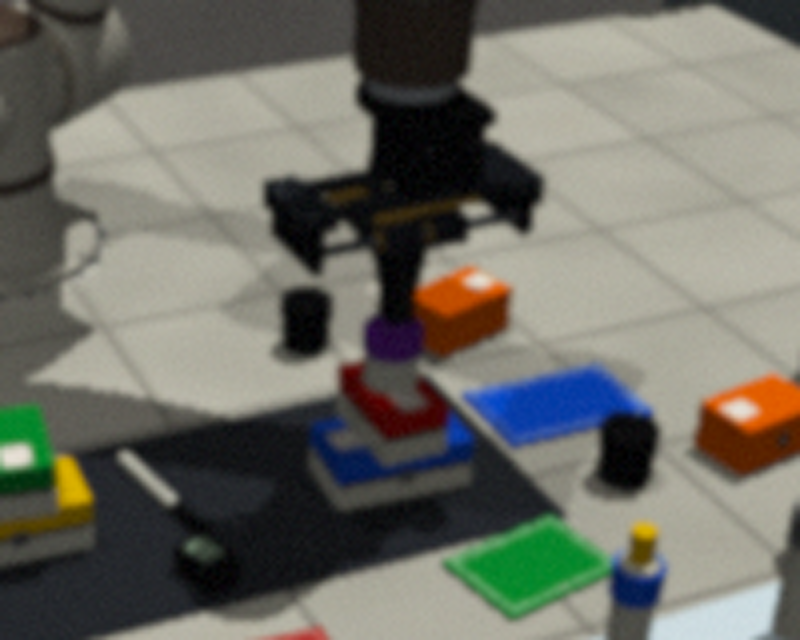

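Run:
```python
from h import *
p=sense()['tcp_pos']
for n,(ox,oy),f in [('side',(220,100),4),('scene',(260,100),4)]:
    print(n,p,((proj(n,[p,[.4955,.174,.088],[.4955,.174,.136]])-[ox,oy])*f).round(0).tolist())
print(proj('wrist',[p]), proj('wrist',[p+[0,0,.019]]))
save('wrist','w7.png')
```

```text
side [0.49643475 0.17467243 0.10364035] [[315.0, 314.0], [315.0, 335.0], [313.0, 272.0]]
scene [0.49643475 0.17467243 0.10364035] [[391.0, 363.0], [388.0, 380.0], [392.0, 325.0]]
[[322.80786473 218.40227768]] [[322.7322798  228.45672202]]
```

View pics/w7.png

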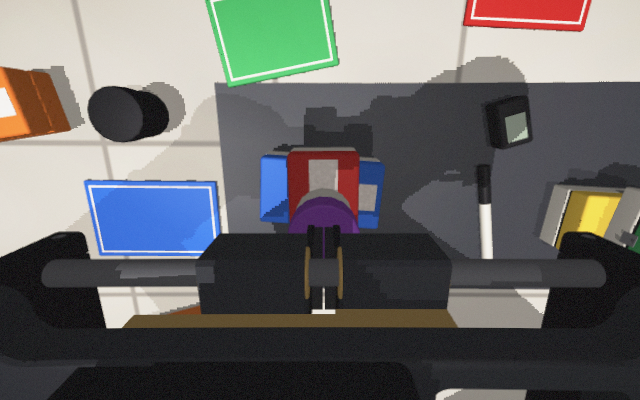

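Run:
```python
from h import *
print(proj('side',[[.617,-.1505,.1836],[.617,-.1505,.21]]))
print(proj('scene',[[.2332,.579,.182]]),proj('side',[[.2332,.579,.182]]))
def c(f,x0,y0,x1,y1,s,fn): cv2.imwrite('pics/'+fn,cv2.resize(cv2.imread(f)[y0:y1,x0:x1],None,fx=s,fy=s,interpolation=cv2.INTER_CUBIC))
c('pics/raw_s4.png',360,100,480,230,5,'s4z.png'); c('pics/raw_scene0.png',390,50,480,120,6,'sc0z.png')
```

```text
[[406.62777661 220.52054472]
 [408.54697325 209.82958479]]
[[422.91307018 117.78205988]] [[177.7260986  104.23144937]]
```

View pics/s4z.png

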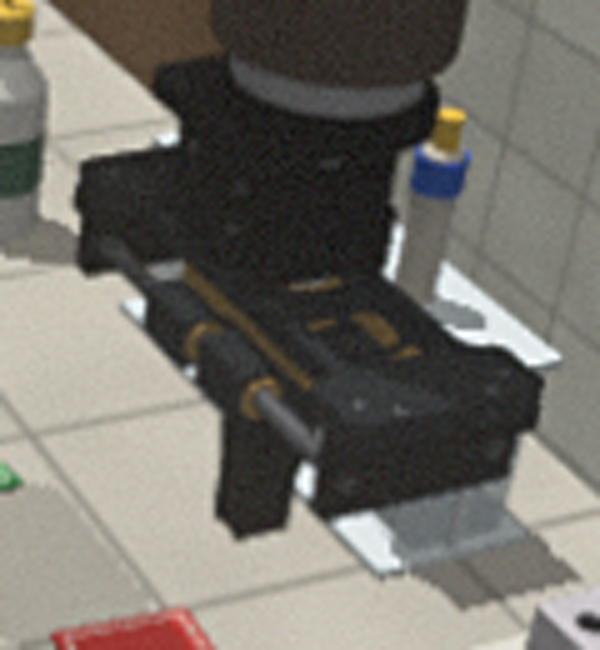

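View pics/sc0z.png

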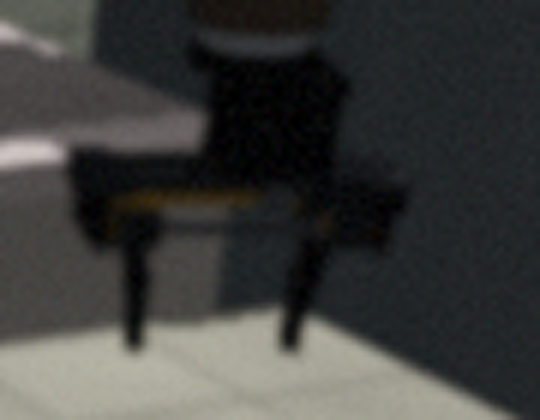

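The fingers shut on nothing: in both fixed views the fingertips sit about 30 mm higher than the reported TCP. I'll raise the arm and triangulate the real tip.

```bash
python3 -m inch '[{"jaw":255,"x":0,"y":0,"z":0.8,"ax":0,"ay":0,"az":0}]'
python3 - <<'E'
from h import *
settle(4); p=sense()['tcp_pos']; print(p)
save('side','s8.png',(250,80,370,200),6); save('scene','c8.png',(300,90,420,210),6)
for n,o in [('side',(250,80)),('scene',(300,90))]: print(n,((proj(n,[p+[0,0,d] for d in (0,.02,.03,.04)])-o)*6).round(0).tolist())
E
```

```text
time_s: 9.12
tcp_pos: [0.4938, 0.1731, 0.1486]
ee_rot: [[1.0, 0.001, -0.007], [0.001, -1.0, -0.004], [-0.007, 0.004, -1.0]]
wrist_force: [1.0, -0.3, 0.3]
gripper_width: 0.004
t 9.32 tcp [496.9 175.1 152.6] yang -89.92 tiltfix ax,ay -0.013 0.017 w 0.005 F [ 0.9  0.3 -0.7]
[0.49685637 0.17508792 0.15257352]
side [[291.0, 493.0], [290.0, 451.0], [289.0, 430.0], [289.0, 408.0]]
scene [[353.0, 519.0], [355.0, 484.0], [356.0, 465.0], [357.0, 447.0]]
```

View pics/s8.png

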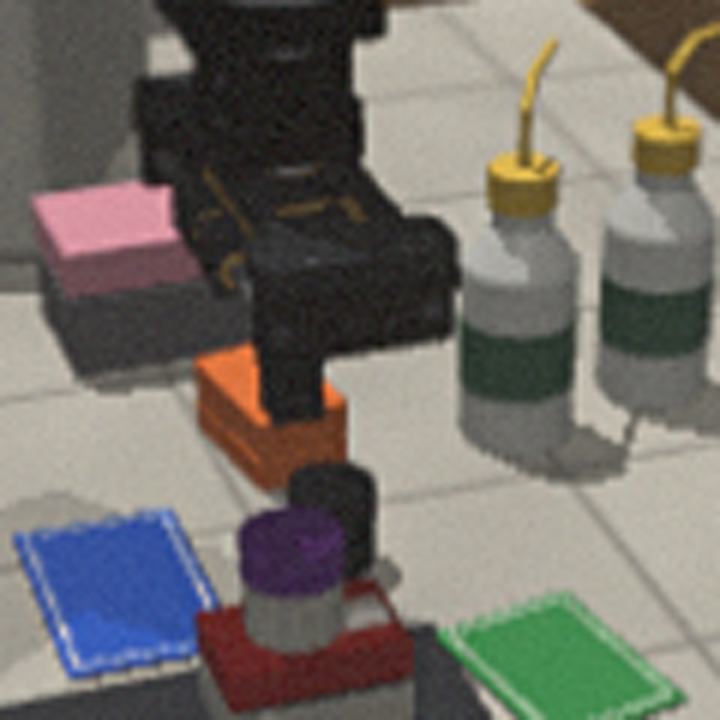

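View pics/c8.png

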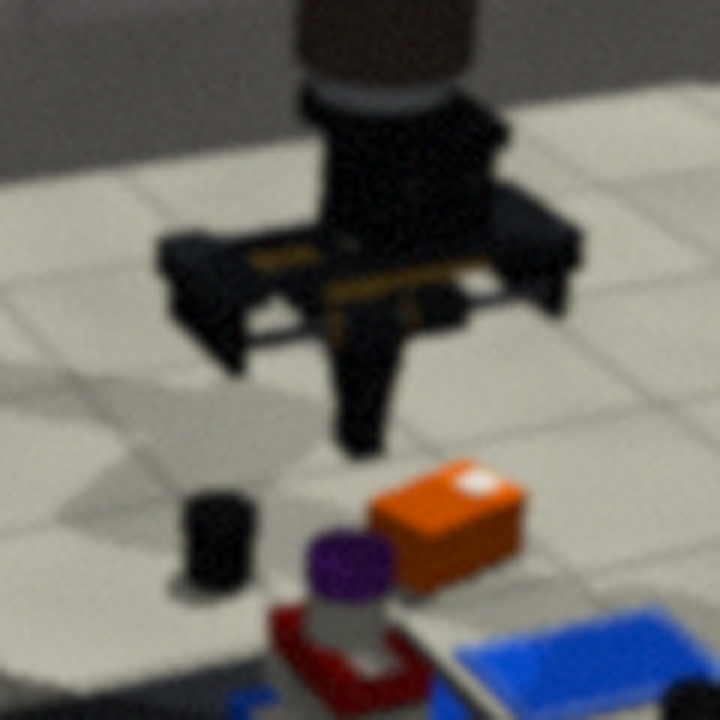

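Both views put the real fingertips about 39 mm above the reported TCP (side (292,410), scene (360,447) in the crops), with x and y agreeing. So I'll command reported z = wanted tip height − 0.039. Opening, then descending carefully.

```bash
python3 -m inch '[{"jaw":0,"x":0,"y":0,"z":0,"ax":-0.013,"ay":0.017,"az":0},{"jaw":0,"x":0,"y":0,"z":0,"ax":0,"ay":0,"az":0},{"jaw":0,"x":0,"y":0,"z":0,"ax":0,"ay":0,"az":0},{"jaw":0,"x":0,"y":0,"z":0,"ax":0,"ay":0,"az":0},{"jaw":0,"x":0,"y":0,"z":0,"ax":0,"ay":0,"az":0},{"jaw":0,"x":0,"y":0,"z":0,"ax":0,"ay":0,"az":0},{"jaw":0,"x":0,"y":0,"z":0,"ax":0,"ay":0,"az":0},{"jaw":0,"x":0,"y":0,"z":-0.3,"ax":0,"ay":0,"az":0},{"jaw":0,"x":0,"y":0,"z":-0.4,"ax":0,"ay":0,"az":0}]'; python3 -c "
from h import *
settle(4)"
```

```text
time_s: 10.55
tcp_pos: [0.4963, 0.1747, 0.1078]
ee_rot: [[1.0, 0.001, -0.002], [0.001, -1.0, -0.002], [-0.002, 0.002, -1.0]]
wrist_force: [0.7, 0.0, -0.3]
gripper_width: 0.94
t 10.75 tcp [496.  174.2 107.9] yang -89.9 tiltfix ax,ay 0.021 -0.025 w 0.99 F [-0.5  0.2  0. ]
```

```bash
python3 -m inch '[{"jaw":0,"x":0,"y":0,"z":-0.3,"ax":0.021,"ay":-0.025,"az":0},{"jaw":0,"x":0,"y":0,"z":-0.35,"ax":0,"ay":0,"az":0}]'
python3 - <<'E'
from h import *
settle(4)
save('side','s9.png',(250,80,370,200),6); save('scene','c9.png',(300,90,420,210),6)
E
```

```text
time_s: 11.0
tcp_pos: [0.4992, 0.1762, 0.0725]
ee_rot: [[1.0, 0.003, 0.009], [0.003, -1.0, 0.005], [0.009, -0.005, -1.0]]
wrist_force: [0.4, -0.3, 0.3]
gripper_width: 1.0
t 11.2 tcp [498.8 175.8  72.3] yang -89.84 tiltfix ax,ay -0.019 0.039 w 0.999 F [0.3 0.7 0.4]
```

View pics/c9.png

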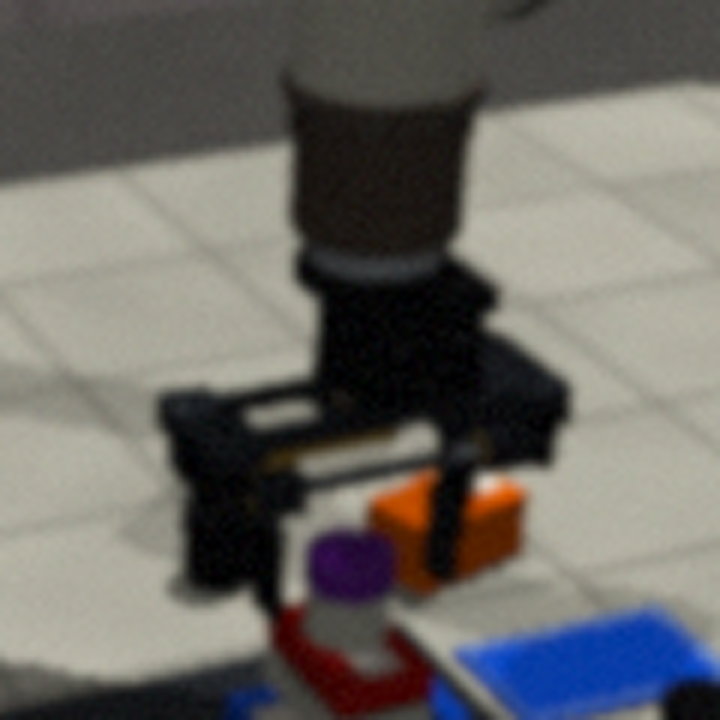

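View pics/s9.png

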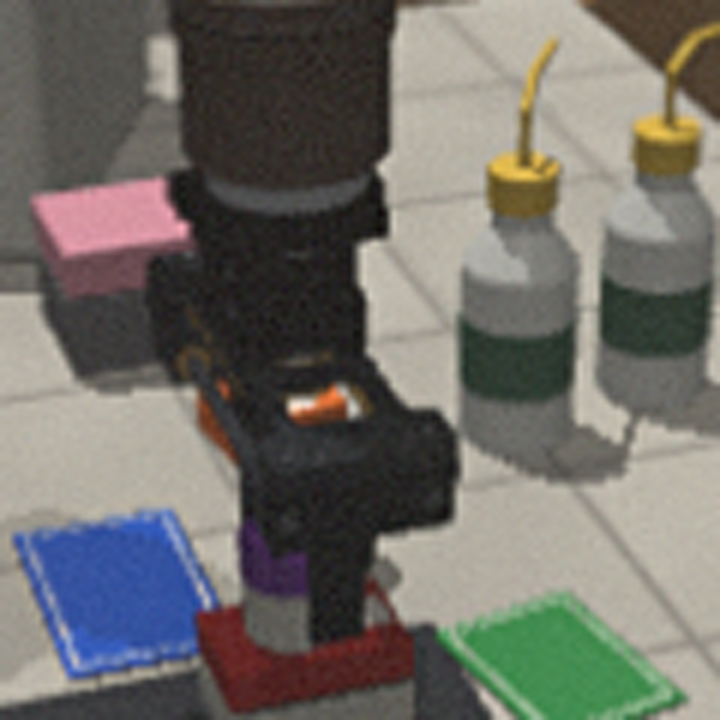

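Run:
```python
from h import *
p=sense()['tcp_pos']
for n,o in [('side',(250,80)),('scene',(300,90))]: print(n,((proj(n,[p+[0,dy,d] for dy in(-.0435,.0435) for d in (0.03,.039)])-o)*6).round(0).tolist())
```

```text
side [[329.0, 645.0], [329.0, 627.0], [269.0, 539.0], [268.0, 522.0]]
scene [[273.0, 625.0], [274.0, 610.0], [427.0, 591.0], [428.0, 576.0]]
```

```bash
python3 -m inch '[{"jaw":0,"x":-0.05,"y":-0.02,"z":-0.13,"ax":-0.019,"ay":0.039,"az":0}]'; python3 -c "
from h import *
settle(3)"; python3 -m inch '[{"jaw":255,"x":0,"y":0,"z":0,"ax":0,"ay":0,"az":0},{"jaw":255,"x":0,"y":0,"z":0,"ax":0,"ay":0,"az":0},{"jaw":255,"x":0,"y":0,"z":0,"ax":0,"ay":0,"az":0},{"jaw":255,"x":0,"y":0,"z":0,"ax":0,"ay":0,"az":0},{"jaw":255,"x":0,"y":0,"z":0,"ax":0,"ay":0,"az":0},{"jaw":255,"x":0,"y":0,"z":0,"ax":0,"ay":0,"az":0},{"jaw":255,"x":0,"y":0,"z":0,"ax":0,"ay":0,"az":0}]';python3 -c "
from h import *
settle(3)"
```

```text
time_s: 11.42
tcp_pos: [0.497, 0.1755, 0.066]
ee_rot: [[1.0, 0.003, 0.003], [0.003, -1.0, 0.003], [0.003, -0.003, -1.0]]
wrist_force: [0.8, 0.6, 0.4]
gripper_width: 0.999
t 11.57 tcp [495.8 174.7  64.6] yang -89.85 tiltfix ax,ay -0.003 0.002 w 0.998 F [-0.1  0.6 -0.5]
time_s: 12.45
tcp_pos: [0.496, 0.1748, 0.0649]
ee_rot: [[1.0, 0.003, 0.001], [0.003, -1.0, 0.001], [0.001, -0.001, -1.0]]
wrist_force: [0.4, -0.3, 0.7]
gripper_width: 0.517
t 12.6 tcp [496.  174.8  64.9] yang -89.84 tiltfix ax,ay -0.004 0.004 w 0.521 F [0.1 0.8 0.5]
```

Width holds at 0.52 (45 mm), so the pot is gripped. Lifting and carrying it to the violet mat.

```bash
python3 -m inch '[{"jaw":255,"x":0,"y":0,"z":0.3,"ax":0,"ay":0,"az":0},{"jaw":255,"x":0,"y":0,"z":0.5,"ax":0,"ay":0,"az":0},{"jaw":255,"x":0.1,"y":-0.2,"z":0.5,"ax":0,"ay":0,"az":0},{"jaw":255,"x":0.2,"y":-0.5,"z":0,"ax":0,"ay":0,"az":0},{"jaw":255,"x":0.3,"y":-0.8,"z":0,"ax":0,"ay":0,"az":0},{"jaw":255,"x":0.3,"y":-0.8,"z":0,"ax":0,"ay":0,"az":0},{"jaw":255,"x":0.3,"y":-0.8,"z":0,"ax":0,"ay":0,"az":0},{"jaw":255,"x":0.3,"y":-0.8,"z":0,"ax":0,"ay":0,"az":0},{"jaw":255,"x":0.3,"y":-0.8,"z":0,"ax":0,"ay":0,"az":0},{"jaw":255,"x":0.3,"y":-0.8,"z":0,"ax":0,"ay":0,"az":0},{"jaw":255,"x":0.2,"y":-0.5,"z":0,"ax":0,"ay":0,"az":0}]'
python3 - <<'E'
from h import *
settle(6); save('side','s10.png')
E
```

```text
time_s: 13.98
tcp_pos: [0.6347, -0.1946, 0.1429]
ee_rot: [[1.0, 0.009, -0.003], [0.009, -1.0, 0.001], [-0.003, -0.001, -1.0]]
wrist_force: [-0.9, 0.1, 0.1]
gripper_width: 0.524
t 14.28 tcp [ 634.2 -191.4  143.6] yang -89.35 tiltfix ax,ay -0.006 -0.014 w 0.518 F [ 0.4  0.3 -0.5]
```

View pics/s10.png

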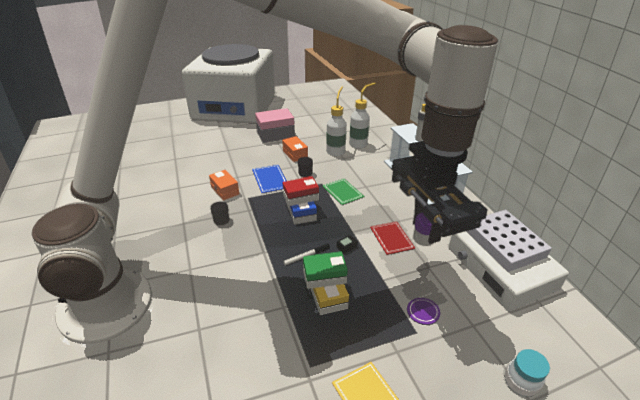

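Run:
```python
from h import *
print(back('scene',[(240,388),(345,352)],0).round(3)); print(back('side',[(450,245),(520,300)],0).round(3))
wsnap('w11'); save('wrist','w11v.png')
print(rect('pics/raw_w11.png','w11.npz',(395,175),.004))
```

```text
[[ 0.933 -0.306  0.   ]
 [ 0.935 -0.076  0.   ]]
[[ 0.808 -0.082  0.   ]
 [ 0.855 -0.287  0.   ]]
[ 556.4 -186.   924.2  516.1   90.8]
```

View pics/w11v.png

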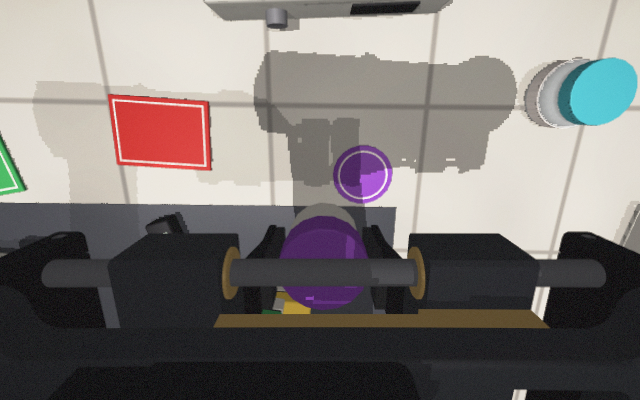

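Run:
```python
from h import *
for uv in [(380,185),(350,165)]:
  c=seg(cv2.imread('pics/raw_w11.png'),uv,tol=15,smin=60); e=cv2.fitEllipse(c); print(e,back('wrist',[e[0]],.004,ld('w11.npz')))
print(rect('pics/raw_w11.png','w11.npz',(160,130),.004))
```

```text
((362.1636962890625, 173.7648468017578), (56.59049606323242, 58.7658805847168), 57.23573303222656) [[ 0.6381713  -0.23677414  0.004     ]]
((362.1636962890625, 173.7648468017578), (56.59049606323242, 58.7658805847168), 57.23573303222656) [[ 0.6381713  -0.23677414  0.004     ]]
[681.5  -8.4 108.2  77.4  86.9]
```

```bash
python3 -m inch '[{"jaw":255,"x":0.03,"y":-0.4,"z":-0.4,"ax":0,"ay":-0.014,"az":-0.06},{"jaw":255,"x":0.03,"y":-0.36,"z":-0.6,"ax":0,"ay":0,"az":0},{"jaw":255,"x":0,"y":0,"z":-0.6,"ax":0,"ay":0,"az":0},{"jaw":255,"x":0,"y":0,"z":-0.3,"ax":0,"ay":0,"az":0}]'; python3 -c "
from h import *
settle(5)"
```

```text
time_s: 14.92
tcp_pos: [0.6406, -0.2343, 0.0318]
ee_rot: [[1.0, 0.008, 0.01], [0.008, -1.0, -0.001], [0.01, 0.001, -1.0]]
wrist_force: [-0.3, 0.6, -0.7]
gripper_width: 0.523
t 15.18 tcp [ 642.9 -235.    35.3] yang -89.53 tiltfix ax,ay 0.012 0.086 w 0.519 F [ 0.1  0.1 -0. ]
```

```bash
python3 -m inch '[{"jaw":255,"x":-0.07,"y":-0.03,"z":-0.35,"ax":0.012,"ay":0.086,"az":0},{"jaw":255,"x":0,"y":0,"z":-0.25,"ax":0,"ay":0,"az":0}]'; python3 -c "
from h import *
settle(5)
save('side','s12.png',(370,200,490,340),4)"
```

```text
time_s: 15.42
tcp_pos: [0.6407, -0.2368, 0.001]
ee_rot: [[1.0, 0.009, 0.006], [0.009, -1.0, -0.001], [0.006, 0.001, -1.0]]
wrist_force: [-1.3, 0.7, -1.1]
gripper_width: 0.523
t 15.68 tcp [ 641.5 -237.1    2.3] yang -89.45 tiltfix ax,ay 0.009 0.039 w 0.52 F [ 0.8 -0.1 -0.2]
```

View pics/s12.png

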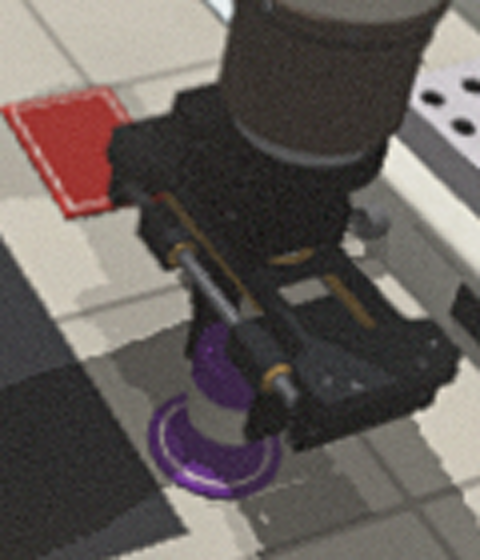

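```bash
python3 -m inch '[{"jaw":255,"x":-0.06,"y":0,"z":-0.2,"ax":0.009,"ay":0.039,"az":0}]'; python3 -c "
from h import *
settle(3)"
```

```text
time_s: 15.85
tcp_pos: [0.6395, -0.2373, -0.0081]
ee_rot: [[1.0, 0.01, 0.004], [0.01, -1.0, -0.001], [0.004, 0.001, -1.0]]
wrist_force: [0.5, -0.6, -0.0]
gripper_width: 0.52
t 16.0 tcp [ 637.1 -236.9  -10.5] yang -89.47 tiltfix ax,ay -0.002 -0.009 w 0.516 F [-0.2  0.2 -1.3]
```

```bash
python3 -m inch '[{"jaw":255,"x":0,"y":0,"z":-0.12,"ax":0,"ay":-0.009,"az":0}]'; python3 -c "
from h import *
settle(3)"
```

```text
time_s: 16.12
tcp_pos: [0.6379, -0.2371, -0.0172]
ee_rot: [[1.0, 0.01, 0.002], [0.01, -1.0, -0.0], [0.002, 0.0, -1.0]]
wrist_force: [-0.2, -0.2, -0.4]
gripper_width: 0.521
t 16.27 tcp [ 636.6 -236.9  -18.3] yang -89.47 tiltfix ax,ay -0.003 -0.007 w 0.522 F [-0.5 -0.5 -1. ]
```

```bash
python3 -m inch '[{"jaw":255,"x":0.02,"y":0,"z":-0.03,"ax":0,"ay":-0.007,"az":0}]'; python3 -c "
from h import *
settle(3)"
```

```text
time_s: 16.4
tcp_pos: [0.6378, -0.237, -0.0191]
ee_rot: [[1.0, 0.01, -0.0], [0.01, -1.0, 0.0], [-0.0, -0.0, -1.0]]
wrist_force: [-5.1, 3.0, 10.9]
gripper_width: 0.521
t 16.55 tcp [ 637.8 -237.   -19.1] yang -89.45 tiltfix ax,ay -0.002 -0.0 w 0.52 F [-2.3  1.   5.6]
```

Contact came at −19 mm, exactly as predicted. Releasing.

```bash
python3 -m inch '[{"jaw":0,"x":0,"y":0,"z":0,"ax":0,"ay":0,"az":0},{"jaw":0,"x":0,"y":0,"z":0,"ax":0,"ay":0,"az":0},{"jaw":0,"x":0,"y":0,"z":0,"ax":0,"ay":0,"az":0},{"jaw":0,"x":0,"y":0,"z":0.2,"ax":0,"ay":0,"az":0},{"jaw":0,"x":0,"y":0,"z":0.8,"ax":0,"ay":0,"az":0},{"jaw":0,"x":0,"y":0,"z":0.9,"ax":0,"ay":0,"az":0},{"jaw":0,"x":-0.3,"y":0.3,"z":0.9,"ax":0,"ay":0,"az":0},{"jaw":0,"x":-0.5,"y":0.6,"z":0.4,"ax":0,"ay":0,"az":0}]'
python3 - <<'E'
from h import *
settle(4); wsnap('w13'); save('wrist','w13v.png'); save('side','s13.png',(360,240,490,340),6)
E
```

```text
time_s: 17.55
tcp_pos: [0.5892, -0.1836, 0.1772]
ee_rot: [[1.0, 0.007, -0.001], [0.007, -1.0, -0.0], [-0.001, 0.0, -1.0]]
wrist_force: [-0.1, 1.2, -0.2]
gripper_width: 0.999
t 17.75 tcp [ 587.6 -182.5  174.6] yang -89.49 tiltfix ax,ay -0.008 -0.029 w 1.003 F [ 0.4 -0.3 -0.5]
```

View pics/w13v.png

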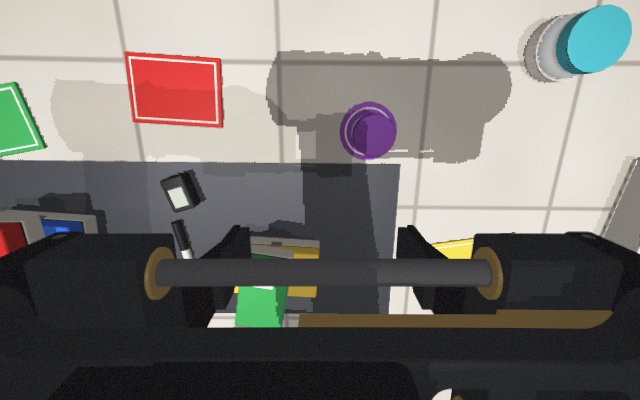

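View pics/s13.png

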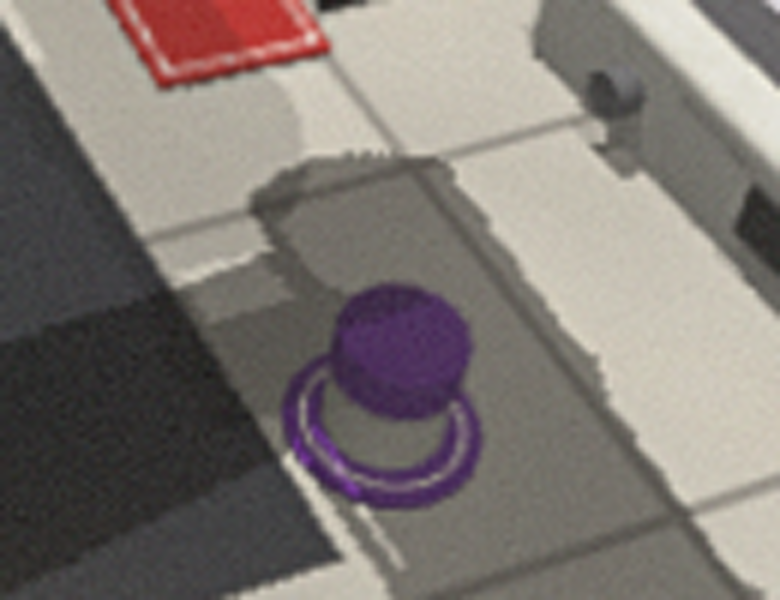

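Run:
```python
from h import *
print((proj('side',[[.638,-.237,.052],[.638,-.237,.004]])-[360,240])*6)
im=cv2.imread('pics/raw_w13.png'); cv2.imwrite('pics/w13z.png',cv2.resize(im[90:170,330:410],None,fx=8,fy=8,interpolation=cv2.INTER_CUBIC))
print((proj('wrist',[[.638,-.237,.052],[.638,-.237,.004]],ld('w13.npz'))-[330,90])*8)
```

```text
[[404.42111689 327.18166505]
 [380.01928197 417.71189755]]
[[356.61982974 352.65288858]
 [305.19308793 327.0219967 ]]
```

View pics/w13z.png

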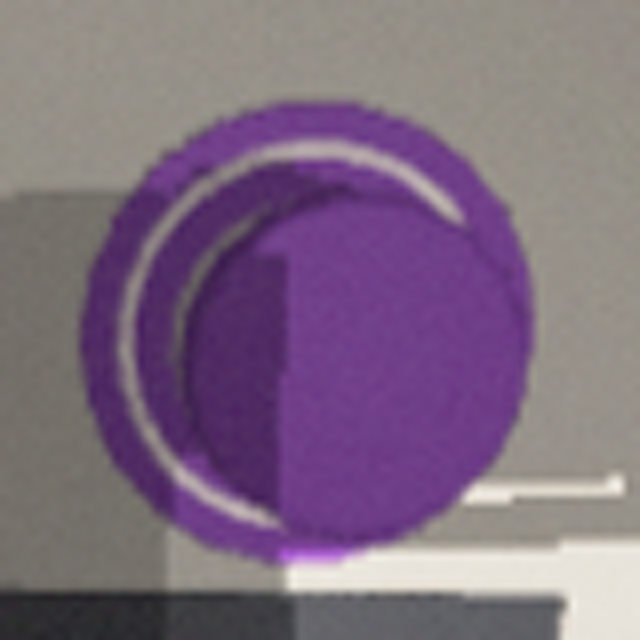

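The pot stands within about 1 mm of the violet mat's centre. Next is red.

```bash
python3 -m inch '[{"jaw":0,"x":-0.1,"y":0.5,"z":0,"ax":0,"ay":-0.029,"az":0},{"jaw":0,"x":-0.25,"y":0.9,"z":0,"ax":0,"ay":0,"az":0},{"jaw":0,"x":-0.25,"y":0.9,"z":0,"ax":0,"ay":0,"az":0},{"jaw":0,"x":-0.25,"y":0.9,"z":0,"ax":0,"ay":0,"az":0},{"jaw":0,"x":-0.25,"y":0.9,"z":0,"ax":0,"ay":0,"az":0},{"jaw":0,"x":-0.25,"y":0.9,"z":-0.2,"ax":0,"ay":0,"az":0},{"jaw":0,"x":-0.2,"y":0.8,"z":-0.4,"ax":0,"ay":0,"az":0}]'
python3 - <<'E'
from h import *
settle(5); wsnap('w14'); save('wrist','w14v.png')
E
```

```text
time_s: 18.77
tcp_pos: [0.4943, 0.1678, 0.1262]
ee_rot: [[1.0, -0.007, -0.016], [-0.007, -1.0, -0.002], [-0.016, 0.002, -1.0]]
wrist_force: [1.3, 0.4, -0.7]
gripper_width: 0.997
t 19.02 tcp [494.3 165.6 126.1] yang -90.37 tiltfix ax,ay 0.02 -0.104 w 0.996 F [ 0.7 -0.   0.1]
```

View pics/w14v.png

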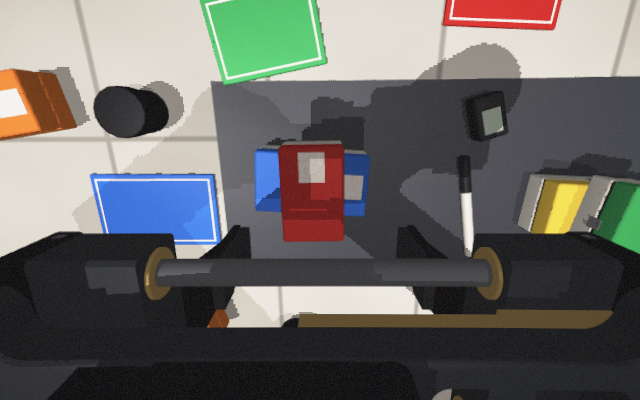

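Run:
```python
from h import *
im=cv2.imread('pics/raw_w14.png'); cv2.imwrite('pics/w14z.png',cv2.resize(im[130:255,240:380],None,fx=5.5,fy=5.5,interpolation=cv2.INTER_CUBIC))
```

```text
(no output)
```

View pics/w14z.png

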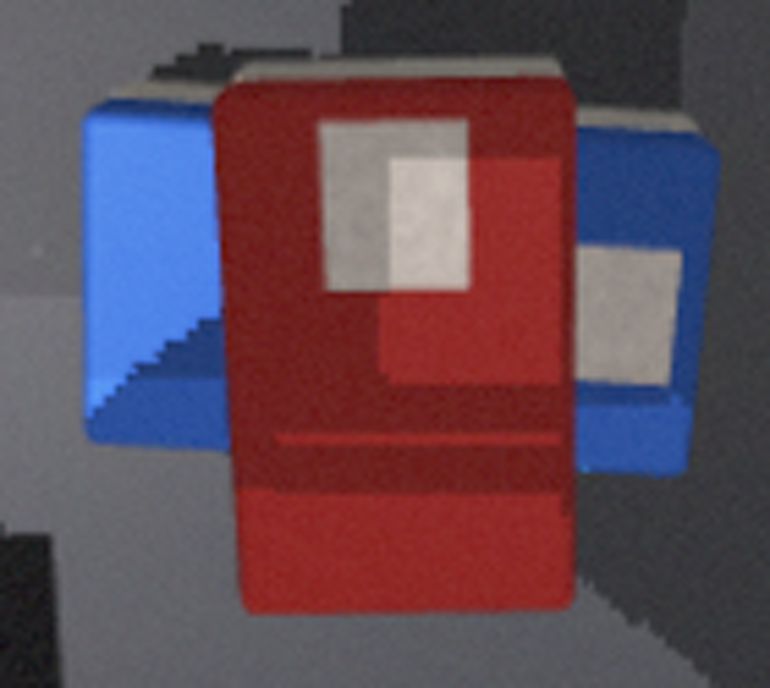

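```bash
cat >> h.py <<'E'
def q(L,z,t,cf,o,f,n='wrist'):
    L=[(o[0]+x/f,o[1]+y/f) for x,y in L]
    P=back(n,L,z,ld(cf) if cf else None)[:,:2]*1000; print(t,P.round(0).tolist(),'c',P.mean(0).round(1),'len',np.linalg.norm(np.diff(np.r_[P,P[:1]],axis=0),axis=1).round(0),'ang',[round(float(np.degrees(np.arctan2(*(b-a)[::-1]))),1) for a,b in zip(P,np.r_[P[1:],P[:1]])])
E
python3 - <<'E'
from h import *
q([(215,88),(568,82),(566,608),(243,612)],.088,'red','w14.npz',(240,130),5.5)
q([(85,105),(718,145),(688,472),(90,440)],.044,'blue','w14.npz',(240,130),5.5)
settle(1)
E
```

```text
red [[541.0, 200.0], [542.0, 149.0], [458.0, 148.0], [458.0, 200.0]] c [499.9 174.2] len [51. 84. 52. 83.] ang [-89.4, -179.4, 90.4, 0.3]
blue [[533.0, 229.0], [525.0, 120.0], [465.0, 123.0], [472.0, 233.0]] c [498.5 176. ] len [110.  61. 110.  61.] ang [-94.0, 177.1, 86.3, -3.3]
t 19.18 tcp [494.6 165.  127.1] yang -90.49 tiltfix ax,ay 0.011 -0.095 w 0.997 F [0.3 0.3 0.3]
```

```bash
python3 -m inch '[{"jaw":0,"x":0.075,"y":0.153,"z":-0.3,"ax":0.011,"ay":-0.095,"az":0.1},{"jaw":0,"x":0,"y":0,"z":-0.5,"ax":0,"ay":0,"az":0},{"jaw":0,"x":0,"y":0,"z":-0.4,"ax":0,"ay":0,"az":0}]'; python3 -c "
from h import *
settle(4)"
```

```text
time_s: 19.55
tcp_pos: [0.5034, 0.1725, 0.0573]
ee_rot: [[1.0, 0.003, 0.009], [0.003, -1.0, 0.005], [0.009, -0.005, -1.0]]
wrist_force: [0.6, 0.2, -1.3]
gripper_width: 1.002
t 19.75 tcp [503.6 172.9  58.3] yang -89.75 tiltfix ax,ay -0.026 0.052 w 1.004 F [0.3 0.1 0.2]
```

```bash
python3 -m inch '[{"jaw":0,"x":-0.07,"y":0.02,"z":-0.4,"ax":-0.026,"ay":0.052,"az":0.02},{"jaw":0,"x":-0.03,"y":-0.01,"z":-0.25,"ax":0,"ay":0,"az":0}]'; python3 -c "
from h import *
settle(4)"
```

```text
time_s: 20.0
tcp_pos: [0.5014, 0.1749, 0.023]
ee_rot: [[1.0, 0.007, 0.009], [0.007, -1.0, 0.005], [0.009, -0.005, -1.0]]
wrist_force: [-0.0, -0.4, -0.2]
gripper_width: 1.001
t 20.2 tcp [501.5 175.   23.5] yang -89.56 tiltfix ax,ay -0.029 0.049 w 1.004 F [ 0.  -0.6  0.4]
```

```bash
python3 -m inch '[{"jaw":0,"x":-0.04,"y":-0.01,"z":-0.09,"ax":-0.029,"ay":0.049,"az":0.0}]'; python3 -c "
from h import *
settle(3)"; python3 -m inch '[{"jaw":255,"x":0,"y":0,"z":0,"ax":0,"ay":0,"az":0},{"jaw":255,"x":0,"y":0,"z":0,"ax":0,"ay":0,"az":0},{"jaw":255,"x":0,"y":0,"z":0,"ax":0,"ay":0,"az":0},{"jaw":255,"x":0,"y":0,"z":0,"ax":0,"ay":0,"az":0},{"jaw":255,"x":0,"y":0,"z":0,"ax":0,"ay":0,"az":0},{"jaw":255,"x":0,"y":0,"z":0,"ax":0,"ay":0,"az":0}]';python3 -c "
from h import *
settle(2)"
```

```text
time_s: 20.32
tcp_pos: [0.5002, 0.1749, 0.0195]
ee_rot: [[1.0, 0.008, 0.002], [0.008, -1.0, 0.001], [0.002, -0.001, -1.0]]
wrist_force: [-0.2, -0.6, -0.2]
gripper_width: 0.998
t 20.48 tcp [499.3 174.5  18.4] yang -89.56 tiltfix ax,ay -0.001 0.003 w 1.003 F [-0.   0.5  0. ]
time_s: 21.22
tcp_pos: [0.4996, 0.1747, 0.0189]
ee_rot: [[1.0, 0.008, 0.001], [0.008, -1.0, 0.001], [0.001, -0.0, -1.0]]
wrist_force: [0.8, 0.3, 0.0]
gripper_width: 0.619
t 21.32 tcp [499.6 174.7  18.9] yang -89.54 tiltfix ax,ay -0.003 0.006 w 0.618 F [ 0.2 -0.2  0.1]
```

```bash
python3 -c "
from h import *
print(sense()['joints'].round(1))"; python3 -m inch '[{"jaw":255,"x":0,"y":0,"z":0.3,"ax":0,"ay":0,"az":0},{"jaw":255,"x":0,"y":0,"z":0.6,"ax":0,"ay":0,"az":0},{"jaw":255,"x":0,"y":0,"z":0.5,"ax":0,"ay":0,"az":0}]'; python3 -c "
from h import *
settle(4);print(sense()['joints'].round(1))"
```

```text
[ 36.9  23.3 -25.    0.  -41.7  53.6]
time_s: 21.7
tcp_pos: [0.4964, 0.1728, 0.1012]
ee_rot: [[1.0, 0.007, -0.007], [0.007, -1.0, -0.005], [-0.008, 0.004, -1.0]]
wrist_force: [0.3, -0.1, -2.1]
gripper_width: 0.62
t 21.9 tcp [496.2 172.9 100.1] yang -89.62 tiltfix ax,ay 0.022 -0.042 w 0.623 F [ 0.1 -0.6 -2.8]
[ 36.9  17.2 -19.8  -0.1 -53.4  53.6]
```

```bash
python3 -m inch '[{"jaw":255,"x":0.2,"y":-0.2,"z":0,"ax":0.022,"ay":-0.042,"az":-0.8},{"jaw":255,"x":0.31,"y":-0.3,"z":0,"ax":0,"ay":0,"az":-0.93},{"jaw":255,"x":0.31,"y":-0.3,"z":0,"ax":0,"ay":0,"az":-0.93},{"jaw":255,"x":0.31,"y":-0.3,"z":0,"ax":0,"ay":0,"az":-0.93},{"jaw":255,"x":0.31,"y":-0.3,"z":0,"ax":0,"ay":0,"az":-0.93},{"jaw":255,"x":0.31,"y":-0.3,"z":0,"ax":0,"ay":0,"az":-0.93},{"jaw":255,"x":0.31,"y":-0.3,"z":0,"ax":0,"ay":0,"az":-0.93},{"jaw":255,"x":0.31,"y":-0.3,"z":0,"ax":0,"ay":0,"az":-0.93},{"jaw":255,"x":0.31,"y":-0.3,"z":0,"ax":0,"ay":0,"az":-0.93},{"jaw":255,"x":0.31,"y":-0.3,"z":0,"ax":0,"ay":0,"az":-0.93}]'
python3 - <<'E'
from h import *
settle(5); wsnap('w15'); save('wrist','w15v.png')
E
```

```text
time_s: 23.15
tcp_pos: [0.6665, -0.0088, 0.0774]
ee_rot: [[-0.077, -0.997, -0.033], [-0.997, 0.076, 0.017], [-0.014, 0.034, -0.999]]
wrist_force: [0.7, -0.2, -1.0]
gripper_width: 0.621
t 23.4 tcp [666.1  -8.   78.4] yang 176.03 tiltfix ax,ay -0.097 -0.181 w 0.617 F [-1.2 -0.4 -1.1]
```

View pics/w15v.png

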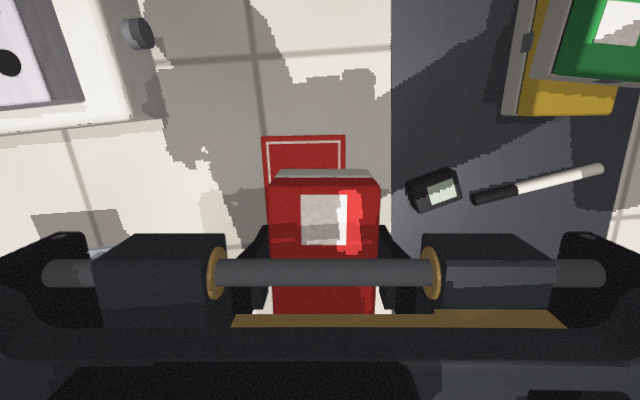

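```bash
python3 -m inch '[{"jaw":255,"x":0.25,"y":0,"z":-0.2,"ax":-0.097,"ay":-0.181,"az":0.097},{"jaw":255,"x":0,"y":0,"z":-0.4,"ax":0,"ay":0,"az":0},{"jaw":255,"x":0,"y":0,"z":-0.3,"ax":0,"ay":0,"az":0}]'
python3 - <<'E'
from h import *
settle(5)
E
```

```text
time_s: 23.88
tcp_pos: [0.6823, -0.0048, 0.0271]
ee_rot: [[-0.046, -0.999, 0.008], [-0.999, 0.046, 0.0], [-0.001, -0.008, -1.0]]
wrist_force: [-0.3, -0.8, -1.0]
gripper_width: 0.618
t 24.12 tcp [683.7  -5.5  28.7] yang 177.32 tiltfix ax,ay -0.001 0.057 w 0.618 F [-0.3 -0.2 -0.7]
```

```bash
python3 -m inch '[{"jaw":255,"x":-0.04,"y":-0.045,"z":-0.3,"ax":0,"ay":0.057,"az":-0.03},{"jaw":255,"x":-0.02,"y":0,"z":-0.25,"ax":0,"ay":0,"az":0}]'
python3 - <<'E'
from h import *
settle(5)
E
```

```text
time_s: 24.38
tcp_pos: [0.6819, -0.0081, -0.0031]
ee_rot: [[-0.052, -0.999, 0.005], [-0.999, 0.052, 0.001], [-0.001, -0.005, -1.0]]
wrist_force: [0.4, -0.1, -1.0]
gripper_width: 0.616
t 24.62 tcp [682.5  -7.9  -2. ] yang 177.06 tiltfix ax,ay -0.004 0.033 w 0.617 F [-0.6 -1.2 -0.5]
```

```bash
python3 -m inch '[{"jaw":255,"x":-0.02,"y":-0.01,"z":-0.22,"ax":-0.004,"ay":0.033,"az":0}]'
python3 - <<'E'
from h import *
settle(4)
E
```

```text
time_s: 24.75
tcp_pos: [0.6829, -0.0082, -0.0138]
ee_rot: [[-0.051, -0.999, 0.004], [-0.999, 0.051, 0.001], [-0.001, -0.004, -1.0]]
wrist_force: [-0.3, 0.5, -1.0]
gripper_width: 0.618
t 24.95 tcp [680.9  -8.6 -15.8] yang 177.06 tiltfix ax,ay 0.001 -0.006 w 0.618 F [-0.4 -0.5 -0.6]
```

```bash
python3 -m inch '[{"jaw":255,"x":0.01,"y":0,"z":-0.08,"ax":0,"ay":-0.006,"az":0},{"jaw":255,"x":0,"y":0,"z":-0.03,"ax":0,"ay":0,"az":0}]'
python3 - <<'E'
from h import *
settle(3)
E
```

```text
time_s: 25.2
tcp_pos: [0.6821, -0.0085, -0.0211]
ee_rot: [[-0.051, -0.999, 0.001], [-0.999, 0.051, -0.001], [0.0, -0.001, -1.0]]
wrist_force: [-3.6, 1.2, 7.4]
gripper_width: 0.619
t 25.35 tcp [682.2  -8.5 -21.1] yang 177.08 tiltfix ax,ay 0.001 0.009 w 0.615 F [-1.7  0.5  4.9]
```

Contact. Releasing, lifting and checking.

```bash
python3 -m inch '[{"jaw":0,"x":0,"y":0,"z":0,"ax":0,"ay":0,"az":0},{"jaw":0,"x":0,"y":0,"z":0,"ax":0,"ay":0,"az":0},{"jaw":0,"x":0,"y":0,"z":0,"ax":0,"ay":0,"az":0},{"jaw":0,"x":0,"y":0,"z":0.2,"ax":0,"ay":0,"az":0},{"jaw":0,"x":0,"y":0,"z":0.8,"ax":0,"ay":0,"az":0},{"jaw":0,"x":-0.2,"y":0.3,"z":0.9,"ax":0,"ay":0,"az":0},{"jaw":0,"x":-0.4,"y":0.5,"z":0.9,"ax":0,"ay":0,"az":0}]'
python3 - <<'E'
from h import *
settle(5); im=wsnap('w16'); save('wrist','w16v.png'); save('side','s16.png',(355,190,435,270),7)
print(((proj('side',[[.6813+a*np.cos(np.radians(87))-b*np.sin(np.radians(87)),-.0082+a*np.sin(np.radians(87))+b*np.cos(np.radians(87)),.048] for a,b in [(-.042,-.027),(.042,-.027),(.042,.027),(-.042,.027)]])-[355,190])*7).round(0))
E
```

```text
time_s: 26.22
tcp_pos: [0.6455, 0.0361, 0.1434]
ee_rot: [[-0.055, -0.998, -0.005], [-0.998, 0.055, -0.002], [0.002, 0.005, -1.0]]
wrist_force: [0.8, -0.0, -0.5]
gripper_width: 1.002
t 26.48 tcp [645.1  36.5 141.7] yang 176.96 tiltfix ax,ay 0.008 -0.035 w 0.997 F [ 0.7  0.5 -0.2]
[[393. 293.]
 [288. 148.]
 [152. 173.]
 [249. 322.]]
```

View pics/w16v.png

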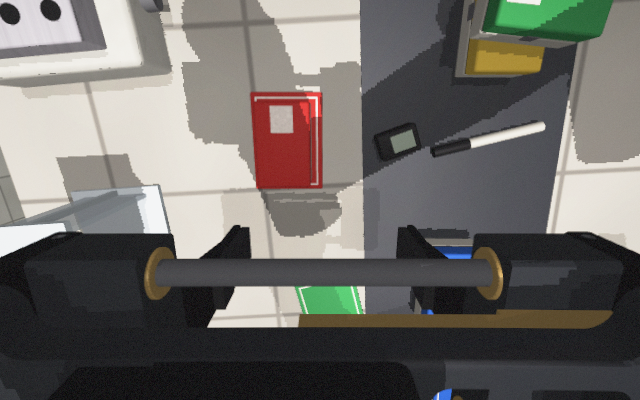

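View pics/s16.png

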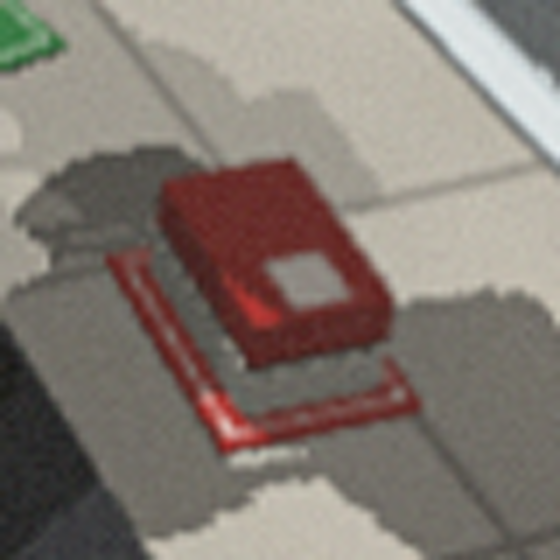

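Run:
```python
from h import *
im=cv2.imread('pics/raw_w16.png'); cv2.imwrite('pics/w16z.png',cv2.resize(im[82:197,235:340],None,fx=6,fy=6,interpolation=cv2.INTER_CUBIC))
```

```text
(no output)
```

View pics/w16z.png

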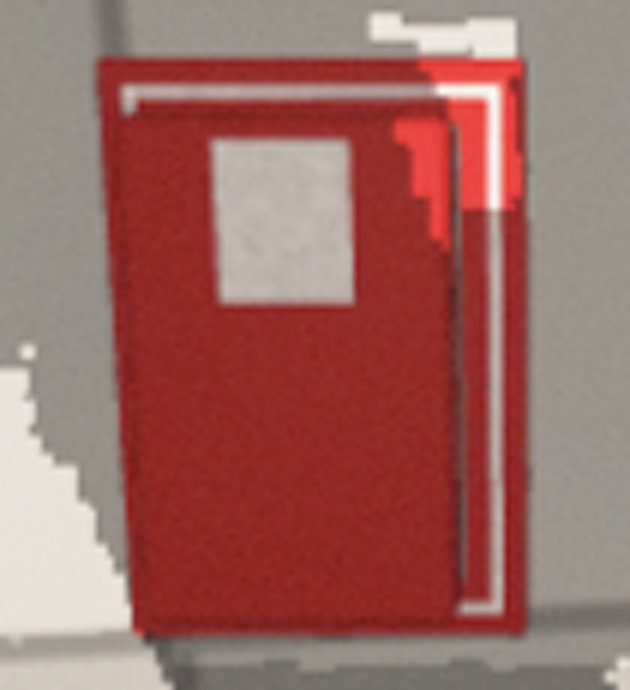

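Run:
```python
from h import *
q([(120,115),(449,115),(461,616),(140,626)],.048,'redbox','w16.npz',(235,82),6)
q([(100,58),(522,58),(525,633)],.004,'redmat','w16.npz',(235,82),6)
a=np.radians(87); 
for z,c,(l,w) in [(.048,(.6813,-.0082),(.042,.027)),(.004,(.6813,-.0082),(.054,.039))]:
  print(((proj('wrist',[[c[0]+s*l*np.cos(a)-t*w*np.sin(a),c[1]+s*l*np.sin(a)+t*w*np.cos(a),z] for s,t in [(-1,-1),(-1,1),(1,1),(1,-1)]],ld('w16.npz'))-[235,82])*6).round(0).tolist())
```

```text
redbox [[704.0, -51.0], [652.0, -48.0], [656.0, 33.0], [710.0, 32.0]] c [680.5  -8.4] len [52. 81. 55. 83.] ang [177.1, 87.7, -1.3, -94.3]
redmat [[716.0, -62.0], [640.0, -59.0], [645.0, 48.0]] c [666.9 -24.3] len [ 76. 107. 131.] ang [177.1, 87.3, -57.4]
[[106.0, 110.0], [450.0, 111.0], [456.0, 628.0], [139.0, 628.0]]
[[89.0, 48.0], [524.0, 49.0], [525.0, 632.0], [127.0, 633.0]]
```

Red sits within about 1.5 mm of the mat's centre and square with it. Next is green: turn back and move over it.

```bash
python3 -m inch '[{"jaw":0,"x":-0.2,"y":-0.2,"z":0.05,"ax":0,"ay":-0.035,"az":0.8},{"jaw":0,"x":-0.35,"y":-0.28,"z":0.03,"ax":0,"ay":0,"az":0.93},{"jaw":0,"x":-0.35,"y":-0.28,"z":0.03,"ax":0,"ay":0,"az":0.93},{"jaw":0,"x":-0.35,"y":-0.28,"z":0.03,"ax":0,"ay":0,"az":0.93},{"jaw":0,"x":-0.35,"y":-0.28,"z":0.03,"ax":0,"ay":0,"az":0.93},{"jaw":0,"x":-0.35,"y":-0.28,"z":0.03,"ax":0,"ay":0,"az":0.93},{"jaw":0,"x":-0.35,"y":-0.28,"z":0.03,"ax":0,"ay":0,"az":0.93},{"jaw":0,"x":-0.35,"y":-0.28,"z":0.03,"ax":0,"ay":0,"az":0.93},{"jaw":0,"x":-0.35,"y":-0.28,"z":0.03,"ax":0,"ay":0,"az":0.93}]'
python3 - <<'E'
from h import *
settle(5); im=wsnap('w17'); save('wrist','w17v.png')
E
```

```text
time_s: 27.75
tcp_pos: [0.4559, -0.1198, 0.1435]
ee_rot: [[0.99, -0.144, -0.011], [-0.144, -0.989, -0.022], [-0.008, 0.024, -1.0]]
wrist_force: [0.3, -0.3, -0.5]
gripper_width: 1.0
t 28.0 tcp [ 457.6 -118.9  144.1] yang -98.66 tiltfix ax,ay 0.127 -0.053 w 1.0 F [ 0.4 -0.6 -0.5]
```

View pics/w17v.png

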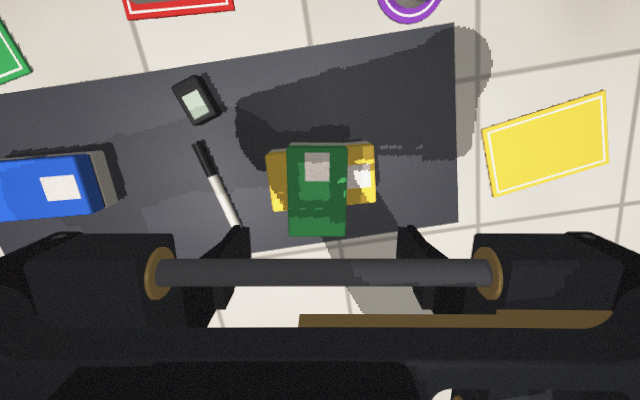

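Run:
```python
from h import *
im=cv2.imread('pics/raw_w17.png'); cv2.imwrite('pics/w17z.png',cv2.resize(im[130:245,255:390],None,fx=5.5,fy=5.5,interpolation=cv2.INTER_CUBIC))
q([(482,129),(604,90),(609,163),(493,196)],.004,'yelmat','w17.npz',(0,0),1)
```

```text
yelmat [[483.0, -308.0], [504.0, -440.0], [420.0, -455.0], [401.0, -321.0]] c [ 452.  -381.1] len [133.  85. 135.  83.] ang [-80.8, -169.5, 98.3, 9.2]
```

View pics/w17z.png

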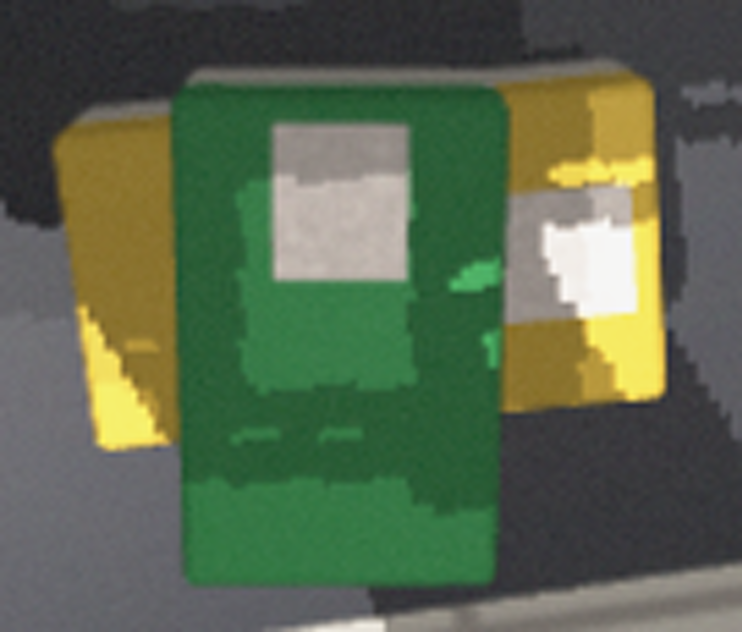

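Run:
```python
from h import *
q([(174,87),(506,88),(494,583),(187,583)],.088,'green','w17.npz',(255,130),5.5)
q([(57,140),(650,78),(665,398),(98,450)],.044,'yellow','w17.npz',(255,130),5.5)
```

```text
green [[507.0, -96.0], [499.0, -148.0], [416.0, -135.0], [424.0, -83.0]] c [ 461.4 -115.4] len [52. 84. 52. 84.] ang [-98.9, 171.3, 80.8, -9.1]
yellow [[496.0, -68.0], [491.0, -178.0], [429.0, -174.0], [436.0, -64.0]] c [ 462.8 -120.9] len [109.  62. 111.  61.] ang [-92.8, 176.8, 86.5, -4.2]
```

```bash
python3 -m inch '[{"jaw":0,"x":0.06,"y":0.06,"z":-0.3,"ax":0.127,"ay":-0.053,"az":0},{"jaw":0,"x":0,"y":0,"z":-0.6,"ax":0,"ay":0,"az":0},{"jaw":0,"x":0,"y":0,"z":-0.5,"ax":0,"ay":0,"az":0}]'; python3 -c "
from h import *
settle(5)"
```

```text
time_s: 28.48
tcp_pos: [0.4662, -0.1136, 0.0601]
ee_rot: [[0.989, -0.149, 0.008], [-0.149, -0.989, 0.001], [0.008, -0.002, -1.0]]
wrist_force: [0.4, -0.2, 0.6]
gripper_width: 1.001
t 28.73 tcp [ 466.9 -113.8   62.1] yang -98.52 tiltfix ax,ay -0.002 0.054 w 0.996 F [0.6 0.2 0.8]
```

```bash
python3 -m inch '[{"jaw":0,"x":-0.09,"y":-0.027,"z":-0.4,"ax":0,"ay":0.054,"az":-0.03},{"jaw":0,"x":-0.05,"y":0,"z":-0.3,"ax":0,"ay":0.02,"az":0}]'; python3 -c "
from h import *
settle(4)"
```

```text
time_s: 28.98
tcp_pos: [0.4633, -0.1151, 0.0238]
ee_rot: [[0.988, -0.153, 0.008], [-0.153, -0.988, 0.001], [0.007, -0.002, -1.0]]
wrist_force: [-0.5, 0.2, -0.5]
gripper_width: 1.0
t 29.18 tcp [ 463.2 -115.1   24. ] yang -98.75 tiltfix ax,ay -0.001 0.039 w 0.998 F [ 0.4 -0.1  0.2]
```

```bash
python3 -m inch '[{"jaw":0,"x":-0.03,"y":0,"z":-0.1,"ax":0,"ay":0.039,"az":0.0}]'; python3 -c "
from h import *
settle(3)"; python3 -m inch '[{"jaw":255,"x":0,"y":0,"z":0,"ax":0,"ay":0,"az":0},{"jaw":255,"x":0,"y":0,"z":0,"ax":0,"ay":0,"az":0},{"jaw":255,"x":0,"y":0,"z":0,"ax":0,"ay":0,"az":0},{"jaw":255,"x":0,"y":0,"z":0,"ax":0,"ay":0,"az":0},{"jaw":255,"x":0,"y":0,"z":0,"ax":0,"ay":0,"az":0},{"jaw":255,"x":0,"y":0,"z":0,"ax":0,"ay":0,"az":0}]';python3 -c "
from h import *
settle(2)"
```

```text
time_s: 29.3
tcp_pos: [0.4629, -0.115, 0.0194]
ee_rot: [[0.988, -0.152, 0.003], [-0.152, -0.988, 0.0], [0.003, -0.001, -1.0]]
wrist_force: [-0.1, 0.2, 0.3]
gripper_width: 0.996
t 29.45 tcp [ 461.7 -115.1   18.3] yang -98.75 tiltfix ax,ay -0.002 0.002 w 1.001 F [ 0.2 -1.  -0.3]
time_s: 30.2
tcp_pos: [0.4621, -0.1151, 0.0188]
ee_rot: [[0.988, -0.152, 0.001], [-0.152, -0.988, 0.0], [0.001, -0.0, -1.0]]
wrist_force: [-0.7, 0.6, -0.2]
gripper_width: 0.621
t 30.3 tcp [ 462.1 -115.1   18.8] yang -98.74 tiltfix ax,ay -0.002 0.008 w 0.614 F [-0.1  0.1 -0.7]
```

```bash
python3 -m inch '[{"jaw":255,"x":0,"y":0,"z":0.3,"ax":0,"ay":0,"az":0},{"jaw":255,"x":0,"y":0,"z":0.7,"ax":0,"ay":0,"az":0},{"jaw":255,"x":0.1,"y":0.2,"z":0.7,"ax":0,"ay":0,"az":-0.3},{"jaw":255,"x":0.33,"y":0.65,"z":0.03,"ax":0,"ay":0,"az":-0.85},{"jaw":255,"x":0.35,"y":0.68,"z":0.03,"ax":0,"ay":0,"az":-0.85},{"jaw":255,"x":0.35,"y":0.68,"z":0.03,"ax":0,"ay":0,"az":-0.85},{"jaw":255,"x":0.35,"y":0.68,"z":0.03,"ax":0,"ay":0,"az":-0.85},{"jaw":255,"x":0.35,"y":0.68,"z":0.03,"ax":0,"ay":0,"az":-0.85},{"jaw":255,"x":0.35,"y":0.68,"z":0.03,"ax":0,"ay":0,"az":-0.85},{"jaw":255,"x":0.35,"y":0.68,"z":0.03,"ax":0,"ay":0,"az":-0.85},{"jaw":255,"x":0.35,"y":0.68,"z":0.03,"ax":0,"ay":0,"az":-0.7}]'
python3 - <<'E'
from h import *
settle(5); im=wsnap('w18'); save('wrist','w18v.png'); save('side','s18.png')
E
```

```text
time_s: 31.68
tcp_pos: [0.6315, 0.2294, 0.1337]
ee_rot: [[0.156, -0.988, -0.005], [-0.988, -0.156, 0.007], [-0.007, 0.004, -1.0]]
wrist_force: [0.3, -0.2, -1.3]
gripper_width: 0.619
t 31.93 tcp [630.6 227.6 133.4] yang -170.74 tiltfix ax,ay -0.034 -0.035 w 0.616 F [ 0.1 -0.3 -0.8]
```

View pics/w18v.png

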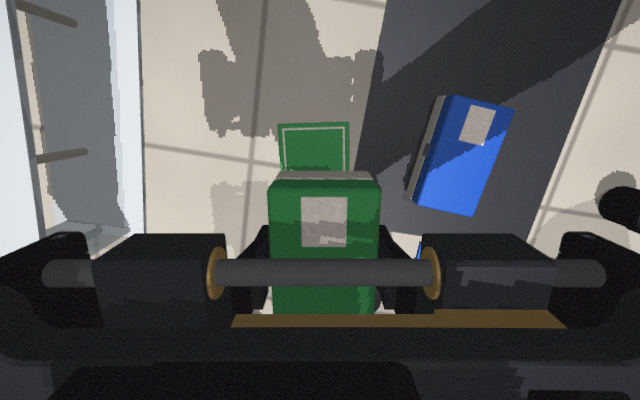

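View pics/s18.png

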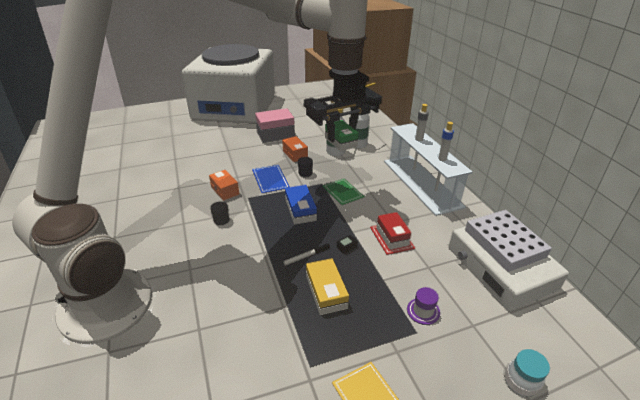

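```bash
python3 -m inch '[{"jaw":255,"x":0.143,"y":-0.13,"z":-0.3,"ax":-0.034,"ay":-0.035,"az":0.174},{"jaw":255,"x":0,"y":0,"z":-0.6,"ax":0,"ay":0,"az":0},{"jaw":255,"x":0,"y":0,"z":-0.6,"ax":0,"ay":0,"az":0},{"jaw":255,"x":0,"y":0,"z":-0.3,"ax":0,"ay":0,"az":0}]'; python3 -c "
from h import *
settle(5)"
```

```text
time_s: 32.58
tcp_pos: [0.6408, 0.2155, 0.0289]
ee_rot: [[0.187, -0.982, 0.009], [-0.982, -0.187, 0.005], [-0.003, -0.01, -1.0]]
wrist_force: [-0.1, 0.0, -0.4]
gripper_width: 0.619
t 32.83 tcp [643.  217.2  32.2] yang -169.13 tiltfix ax,ay -0.038 0.08 w 0.619 F [0.5 0.8 0. ]
```

```bash
python3 -m inch '[{"jaw":255,"x":-0.07,"y":0.04,"z":-0.35,"ax":-0.038,"ay":0.08,"az":0.01},{"jaw":255,"x":-0.03,"y":-0.01,"z":-0.3,"ax":-0.01,"ay":0.02,"az":0}]'; python3 -c "
from h import *
settle(5)"
```

```text
time_s: 33.08
tcp_pos: [0.6388, 0.2203, -0.005]
ee_rot: [[0.191, -0.982, 0.002], [-0.982, -0.191, 0.002], [-0.001, -0.002, -1.0]]
wrist_force: [-0.9, 0.1, -2.4]
gripper_width: 0.619
t 33.33 tcp [639.5 220.   -4. ] yang -169.0 tiltfix ax,ay -0.007 0.015 w 0.615 F [ 0.8 -0.1 -1.8]
```

```bash
python3 -m inch '[{"jaw":255,"x":-0.01,"y":0,"z":-0.22,"ax":-0.007,"ay":0.015,"az":0}]'; python3 -c "
from h import *
settle(4)"
```

```text
time_s: 33.45
tcp_pos: [0.6404, 0.2208, -0.0158]
ee_rot: [[0.191, -0.982, 0.004], [-0.982, -0.191, 0.002], [-0.001, -0.004, -1.0]]
wrist_force: [0.1, -0.0, -1.1]
gripper_width: 0.612
t 33.65 tcp [638.6 219.8 -17.8] yang -169.0 tiltfix ax,ay 0.004 -0.006 w 0.617 F [-0.3 -0.2 -1.1]
```

```bash
python3 -m inch '[{"jaw":255,"x":0.01,"y":0,"z":-0.06,"ax":0,"ay":-0.006,"az":0},{"jaw":255,"x":0,"y":0,"z":-0.02,"ax":0,"ay":0,"az":0}]'; python3 -c "
from h import *
settle(3)"
```

```text
time_s: 33.9
tcp_pos: [0.64, 0.2202, -0.0212]
ee_rot: [[0.191, -0.982, 0.002], [-0.982, -0.191, -0.0], [0.001, -0.002, -1.0]]
wrist_force: [-2.9, 0.6, 5.6]
gripper_width: 0.617
t 34.05 tcp [640.  220.2 -21.1] yang -168.97 tiltfix ax,ay -0.001 0.012 w 0.617 F [-1.7 -0.   4.7]
```

```bash
python3 -m inch '[{"jaw":0,"x":0,"y":0,"z":0,"ax":0,"ay":0,"az":0},{"jaw":0,"x":0,"y":0,"z":0,"ax":0,"ay":0,"az":0},{"jaw":0,"x":0,"y":0,"z":0,"ax":0,"ay":0,"az":0},{"jaw":0,"x":0,"y":0,"z":0.2,"ax":0,"ay":0,"az":0},{"jaw":0,"x":0,"y":0,"z":0.8,"ax":0,"ay":0,"az":0},{"jaw":0,"x":-0.3,"y":0.3,"z":0.9,"ax":0,"ay":0,"az":0},{"jaw":0,"x":-0.6,"y":0.4,"z":0.9,"ax":0,"ay":0,"az":0}]'
python3 - <<'E'
from h import *
settle(5); im=wsnap('w19'); save('wrist','w19v.png'); save('side','s19.png',(310,150,390,230),7)
E
```

```text
time_s: 34.92
tcp_pos: [0.5878, 0.2574, 0.1411]
ee_rot: [[0.187, -0.982, -0.005], [-0.982, -0.187, -0.004], [0.003, 0.005, -1.0]]
wrist_force: [0.0, 1.5, 0.5]
gripper_width: 0.997
t 35.17 tcp [587.1 257.4 139.4] yang -169.14 tiltfix ax,ay 0.023 -0.033 w 0.998 F [ 0.1 -1.   0. ]
```

View pics/w19v.png

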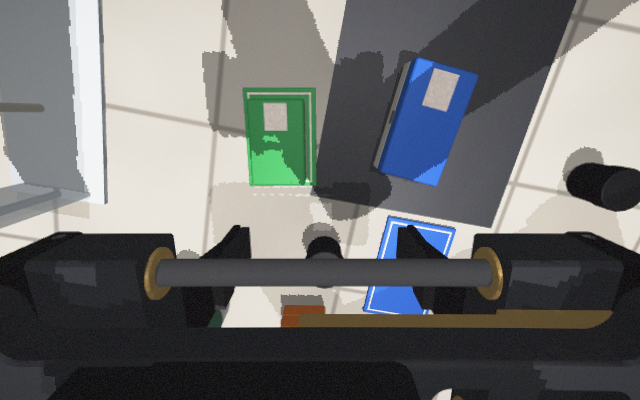

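View pics/s19.png

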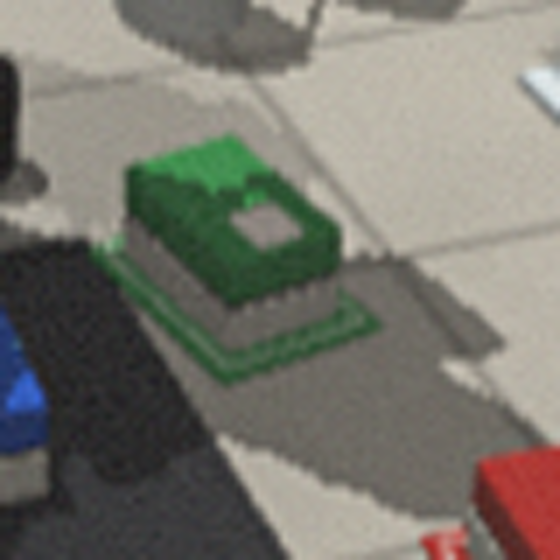

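Run:
```python
from h import *
im=cv2.imread('pics/raw_w19.png'); cv2.imwrite('pics/w19z.png',cv2.resize(im[78:195,230:330],None,fx=6,fy=6,interpolation=cv2.INTER_CUBIC))
im=cv2.imread('pics/raw_w19.png'); cv2.imwrite('pics/w19y.png',cv2.resize(im[45:195,365:485],None,fx=5,fy=5,interpolation=cv2.INTER_CUBIC))
a=np.radians(101); 
for z,c,(l,w) in [(.048,(.6392,.2198),(.042,.027)),(.004,(.6392,.2198),(.054,.039))]:
  print(((proj('wrist',[[c[0]+s*l*np.cos(a)-t*w*np.sin(a),c[1]+s*l*np.sin(a)+t*w*np.cos(a),z] for s,t in [(-1,-1),(-1,1),(1,1),(1,-1)]],ld('w19.npz'))-[230,78])*6).round(0).tolist())
```

```text
[[94.0, 105.0], [442.0, 106.0], [452.0, 631.0], [131.0, 632.0]]
[[82.0, 47.0], [522.0, 47.0], [526.0, 638.0], [124.0, 639.0]]
```

View pics/w19z.png

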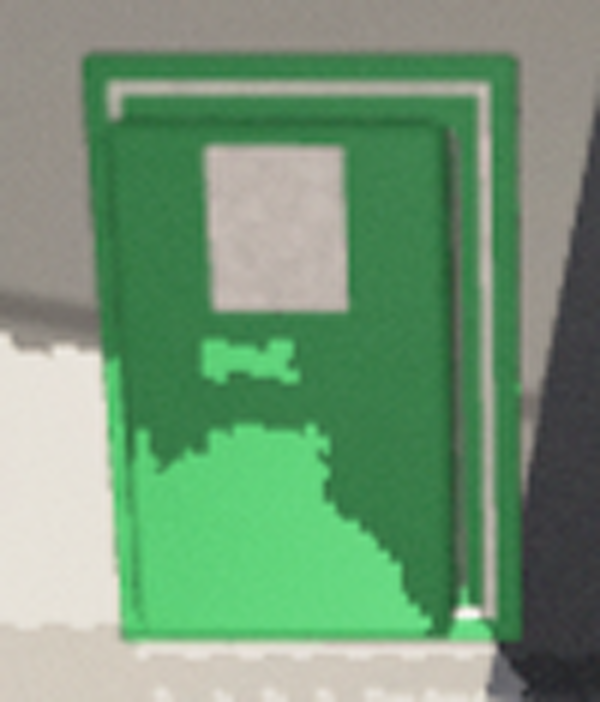

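View pics/w19y.png

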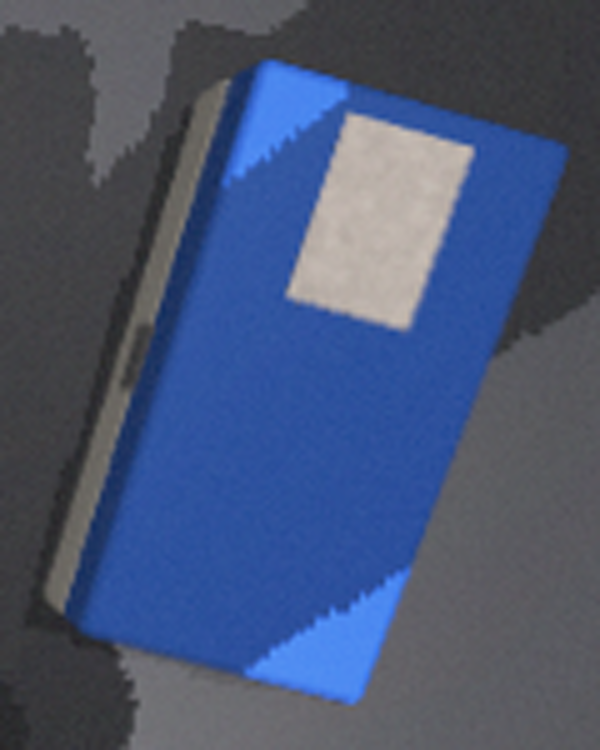

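Run:
```python
from h import *
q([(107,119),(447,120),(455,634),(135,634)],.048,'greenbox','w19.npz',(230,78),6)
q([(83,55),(518,55),(520,640),(122,640)],.004,'greenmat','w19.npz',(230,78),6)
q([(268,60),(567,150),(358,703),(80,630)],.044,'blue','w19.npz',(365,45),5)
print(sense()['joints'].round(1))
```

```text
greenbox [[672.0, 185.0], [620.0, 175.0], [604.0, 256.0], [657.0, 266.0]] c [638.1 220.9] len [53. 82. 54. 82.] ang [-169.1, 100.8, 10.8, -79.8]
greenmat [[687.0, 176.0], [612.0, 161.0], [592.0, 266.0], [668.0, 280.0]] c [639.6 220.7] len [ 77. 107.  77. 107.] ang [-169.0, 100.7, 10.8, -79.3]
blue [[523.0, 120.0], [464.0, 125.0], [471.0, 234.0], [531.0, 230.0]] c [497.6 177.4] len [ 59. 109.  60. 110.] ang [175.7, 86.3, -3.9, -94.2]
[ 38.   25.8  -0.4  -0.  -64.4 -27.2]
```

Green's centre agrees with its mat's to about 1.5 mm and is square. Next, the blue box at (498,177), long axis 86.2°.

```bash
python3 -m inch '[{"jaw":0,"x":-0.45,"y":-0.4,"z":0,"ax":0.023,"ay":-0.033,"az":-0.7},{"jaw":0,"x":-0.5,"y":-0.45,"z":-0.1,"ax":0,"ay":0,"az":-0.77},{"jaw":0,"x":-0.5,"y":-0.45,"z":-0.4,"ax":0,"ay":0,"az":0},{"jaw":0,"x":0,"y":0,"z":-0.6,"ax":0,"ay":0,"az":0}]'
python3 - <<'E'
from h import *
settle(5); im=wsnap('w20'); save('wrist','w20v.png')
E
```

```text
time_s: 35.83
tcp_pos: [0.499, 0.1743, 0.0667]
ee_rot: [[-0.08, -0.997, -0.006], [-0.997, 0.08, -0.004], [0.004, 0.005, -1.0]]
wrist_force: [0.3, 0.6, -0.6]
gripper_width: 0.999
t 36.08 tcp [501.7 176.8  67.7] yang 175.53 tiltfix ax,ay 0.021 -0.025 w 1.002 F [-0.3  0.8 -0.1]
```

View pics/w20v.png

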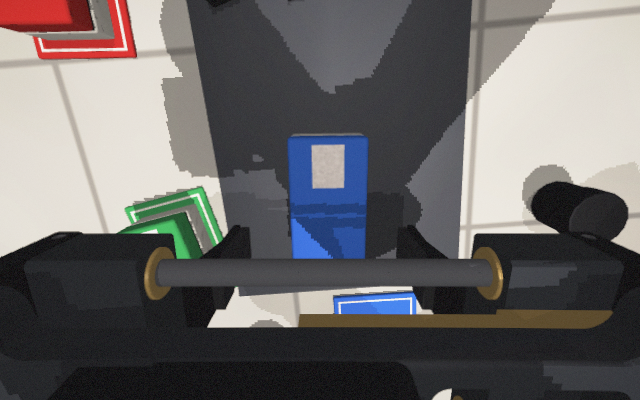

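```bash
python3 -m inch '[{"jaw":0,"x":-0.065,"y":0,"z":-0.3,"ax":0.021,"ay":-0.025,"az":0.06},{"jaw":0,"x":0,"y":0,"z":-0.5,"ax":0,"ay":0,"az":0},{"jaw":0,"x":0,"y":0,"z":-0.3,"ax":0,"ay":0,"az":0}]'; python3 -c "
from h import *
settle(5)"
```

```text
time_s: 36.55
tcp_pos: [0.5028, 0.1808, 0.0059]
ee_rot: [[-0.066, -0.998, 0.012], [-0.998, 0.066, 0.008], [-0.009, -0.011, -1.0]]
wrist_force: [-0.4, 0.3, -0.3]
gripper_width: 0.999
t 36.8 tcp [503.3 181.    7.1] yang 176.23 tiltfix ax,ay -0.05 0.074 w 0.998 F [-0.6 -0.4 -0.3]
```

```bash
python3 -m inch '[{"jaw":0,"x":-0.1,"y":-0.065,"z":-0.3,"ax":-0.05,"ay":0.074,"az":0},{"jaw":0,"x":-0.03,"y":-0.02,"z":-0.2,"ax":-0.01,"ay":0.015,"az":0}]'; python3 -c "
from h import *
settle(4)"
```

```text
time_s: 37.05
tcp_pos: [0.4966, 0.1768, -0.0221]
ee_rot: [[-0.065, -0.998, 0.001], [-0.998, 0.065, 0.001], [-0.001, -0.001, -1.0]]
wrist_force: [0.4, 0.5, -0.4]
gripper_width: 1.004
t 37.25 tcp [497.1 177.  -21.6] yang 176.27 tiltfix ax,ay -0.004 0.007 w 0.999 F [-0.3 -0.4  1.1]
```

```bash
python3 -m inch '[{"jaw":255,"x":0,"y":0,"z":-0.03,"ax":0,"ay":0,"az":0},{"jaw":255,"x":0,"y":0,"z":0,"ax":0,"ay":0,"az":0},{"jaw":255,"x":0,"y":0,"z":0,"ax":0,"ay":0,"az":0},{"jaw":255,"x":0,"y":0,"z":0,"ax":0,"ay":0,"az":0},{"jaw":255,"x":0,"y":0,"z":0,"ax":0,"ay":0,"az":0}]';python3 -c "
from h import *
settle(3)"
```

```text
time_s: 37.88
tcp_pos: [0.4979, 0.1775, -0.0228]
ee_rot: [[-0.065, -0.998, 0.003], [-0.998, 0.065, 0.002], [-0.002, -0.003, -1.0]]
wrist_force: [-0.1, -0.7, -1.4]
gripper_width: 0.709
t 38.02 tcp [497.9 177.5 -22.8] yang 176.28 tiltfix ax,ay -0.01 0.016 w 0.711 F [ 0.   0.2 -0.5]
```

```bash
python3 -m inch '[{"jaw":255,"x":0,"y":0,"z":0.3,"ax":0,"ay":0,"az":0},{"jaw":255,"x":0,"y":0,"z":0.6,"ax":0,"ay":0,"az":0},{"jaw":255,"x":0,"y":0.1,"z":0.5,"ax":0,"ay":0,"az":0},{"jaw":255,"x":-0.15,"y":0.6,"z":0,"ax":0,"ay":0,"az":0.17},{"jaw":255,"x":-0.2,"y":0.8,"z":0,"ax":0,"ay":0,"az":0.17},{"jaw":255,"x":-0.2,"y":0.8,"z":0,"ax":0,"ay":0,"az":0},{"jaw":255,"x":-0.1,"y":0.6,"z":0,"ax":0,"ay":0,"az":0}]'
python3 - <<'E'
from h import *
settle(5); im=wsnap('w21'); save('wrist','w21v.png')
E
```

```text
time_s: 38.9
tcp_pos: [0.4535, 0.3511, 0.061]
ee_rot: [[-0.011, -1.0, -0.006], [-1.0, 0.012, -0.003], [0.003, 0.006, -1.0]]
wrist_force: [-0.3, 0.1, -2.3]
gripper_width: 0.709
t 39.15 tcp [454.  348.8  60.7] yang 179.3 tiltfix ax,ay 0.021 -0.037 w 0.712 F [-0.  -0.2 -0.4]
```

View pics/w21v.png

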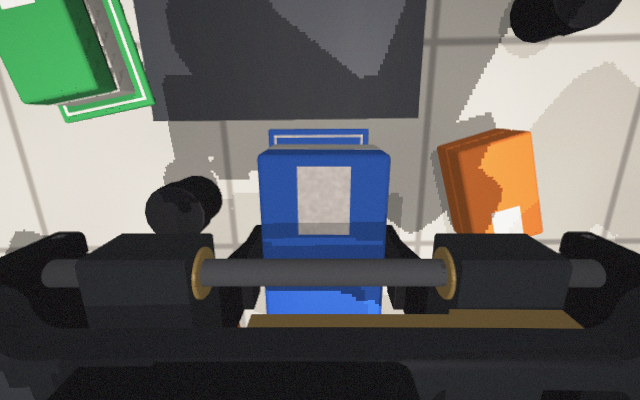

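Run:
```python
from h import *
q([(269,129.5),(368,129.5)],.004,'mat edge','w21.npz',(0,0),1)
im=cv2.imread('pics/raw_scene0.png'); hsv=cv2.cvtColor(im,cv2.COLOR_BGR2HSV); m=hsv[195:222,365:425]
L=[(397,238),(600,187),(675,255),(472,308)]
q(L,.004,'scene mat',None,(310,160),6,'scene')
L=[(75,175),(232,150),(282,290),(133,317)]
q(L,.004,'side mat',None,(240,140),6,'side')
```

```text
mat edge [[498.0, 288.0], [414.0, 289.0]] c [456.4 288.7] len [84. 84.] ang [179.3, -0.7]
scene mat [[426.0, 287.0], [423.0, 423.0], [501.0, 421.0], [504.0, 289.0]] c [463.4 355.1] len [137.  78. 132.  77.] ang [91.6, -1.6, -88.7, -178.2]
side mat [[418.0, 417.0], [502.0, 415.0], [491.0, 281.0], [417.0, 283.0]] c [457.  348.9] len [ 84. 134.  74. 135.] ang [-1.9, -94.5, 178.9, 89.8]
```

```bash
python3 -m inch '[{"jaw":255,"x":0.06,"y":0.1,"z":-0.2,"ax":0.021,"ay":-0.037,"az":0.04},{"jaw":255,"x":-0.02,"y":-0.02,"z":-0.4,"ax":0,"ay":0,"az":0},{"jaw":255,"x":-0.02,"y":-0.02,"z":-0.3,"ax":0,"ay":0,"az":0}]'; python3 -c "
from h import *
settle(5)"
```

```text
time_s: 39.62
tcp_pos: [0.4577, 0.3511, 0.006]
ee_rot: [[-0.009, -1.0, 0.004], [-1.0, 0.009, 0.004], [-0.004, -0.004, -1.0]]
wrist_force: [0.3, -0.5, -2.2]
gripper_width: 0.713
t 39.88 tcp [458.4 352.4   8. ] yang 179.53 tiltfix ax,ay -0.031 0.03 w 0.71 F [ 0.3  0.3 -1.5]
```

```bash
python3 -m inch '[{"jaw":255,"x":-0.01,"y":0.04,"z":-0.25,"ax":-0.031,"ay":0.03,"az":0.02},{"jaw":255,"x":-0.015,"y":-0.015,"z":-0.13,"ax":-0.01,"ay":0.01,"az":0}]'; python3 -c "
from h import *
settle(5)"
```

```text
time_s: 40.12
tcp_pos: [0.458, 0.3554, -0.0142]
ee_rot: [[-0.004, -1.0, 0.001], [-1.0, 0.004, 0.001], [-0.001, -0.001, -1.0]]
wrist_force: [-0.5, -1.0, -2.6]
gripper_width: 0.711
t 40.38 tcp [458.4 355.4 -13.2] yang 179.76 tiltfix ax,ay -0.011 0.009 w 0.711 F [-0.4  0.3 -3.3]
```

```bash
python3 -m inch '[{"jaw":255,"x":-0.015,"y":-0.01,"z":-0.07,"ax":-0.011,"ay":0.009,"az":0},{"jaw":255,"x":0,"y":0,"z":-0.03,"ax":0,"ay":0,"az":0}]'; python3 -c "
from h import *
settle(4)"
```

```text
time_s: 40.62
tcp_pos: [0.4576, 0.355, -0.0188]
ee_rot: [[-0.004, -1.0, 0.001], [-1.0, 0.004, 0.001], [-0.001, -0.001, -1.0]]
wrist_force: [-3.9, -2.2, 7.1]
gripper_width: 0.708
t 40.83 tcp [457.9 355.4 -18.7] yang 179.78 tiltfix ax,ay -0.008 0.007 w 0.71 F [-0.9 -0.6 -1.5]
```

```bash
python3 -m inch '[{"jaw":255,"x":0,"y":-0.01,"z":-0.02,"ax":0,"ay":0,"az":0},{"jaw":0,"x":0,"y":0,"z":0,"ax":0,"ay":0,"az":0},{"jaw":0,"x":0,"y":0,"z":0,"ax":0,"ay":0,"az":0},{"jaw":0,"x":0,"y":0,"z":0,"ax":0,"ay":0,"az":0},{"jaw":0,"x":0,"y":0,"z":0.2,"ax":0,"ay":0,"az":0},{"jaw":0,"x":0,"y":0,"z":0.8,"ax":0,"ay":0,"az":0},{"jaw":0,"x":-0.1,"y":0.6,"z":0.7,"ax":0,"ay":0,"az":0},{"jaw":0,"x":-0.2,"y":0.6,"z":0.7,"ax":0,"ay":0,"az":0}]'
python3 - <<'E'
from h import *
settle(5); im=wsnap('w22'); save('wrist','w22v.png')
im=cv2.imread('pics/raw_w22.png'); cv2.imwrite('pics/w22z.png',cv2.resize(im[40:190,250:390],None,fx=5,fy=5,interpolation=cv2.INTER_CUBIC))
E
```

```text
time_s: 41.82
tcp_pos: [0.4395, 0.4248, 0.1286]
ee_rot: [[-0.007, -1.0, -0.001], [-1.0, 0.007, -0.003], [0.003, 0.001, -1.0]]
wrist_force: [0.3, 0.4, -0.2]
gripper_width: 0.995
t 42.08 tcp [438.8 423.8 126.2] yang 179.64 tiltfix ax,ay 0.021 -0.015 w 1.0 F [ 0.5 -0.4 -0.6]
```

View pics/w22v.png

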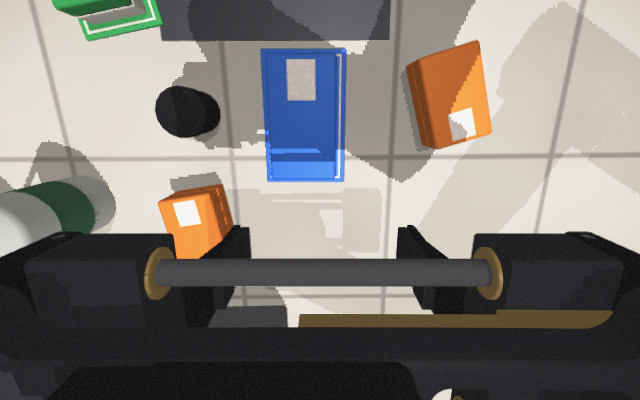

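View pics/w22z.png

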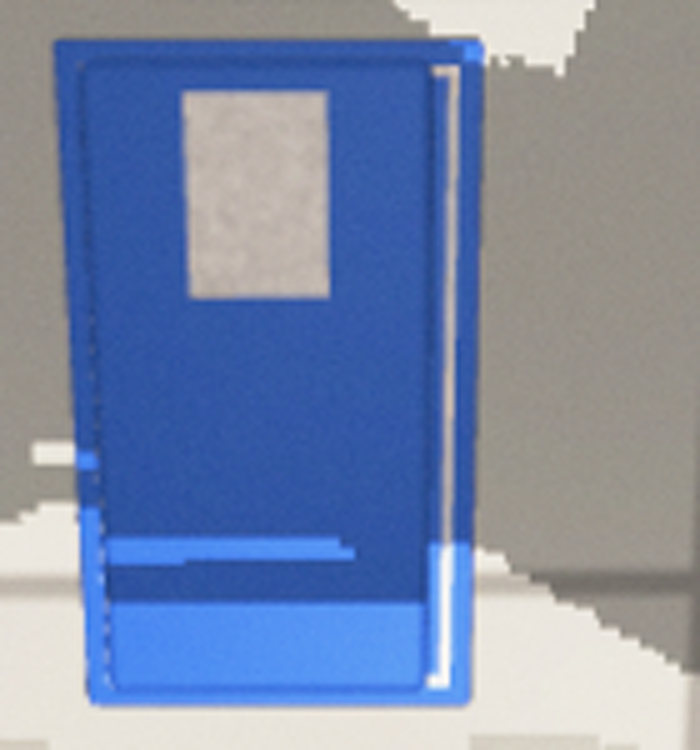

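Run:
```python
from h import *
q([(80,62),(431,62),(424,689),(110,689)],.048,'box','w22.npz',(250,40),5)
q([(55,42),(483,42),(470,704),(90,704)],.004,'mat','w22.npz',(250,40),5)
print(sense()['joints'].round(1))
```

```text
box [[487.0, 300.0], [426.0, 300.0], [427.0, 410.0], [487.0, 410.0]] c [456.8 355.3] len [ 60. 110.  60. 110.] ang [179.8, 89.7, -0.4, -90.4]
mat [[499.0, 289.0], [414.0, 289.0], [415.0, 424.0], [500.0, 423.0]] c [456.8 356.2] len [ 85. 134.  85. 134.] ang [179.8, 89.7, -0.4, -90.3]
[ 59.1  23.3  -6.3  -0.  -60.8 -59.5]
```

Blue is within 1 mm of its mat's centre and square. Next is the yellow box.

```bash
python3 -m inch '[{"jaw":0,"x":0,"y":-0.6,"z":0.2,"ax":0.021,"ay":-0.015,"az":-0.05},{"jaw":0,"x":0.05,"y":-1,"z":0.1,"ax":0,"ay":0,"az":-0.1},{"jaw":0,"x":0.05,"y":-1,"z":0,"ax":0,"ay":0,"az":-0.1},{"jaw":0,"x":0.05,"y":-1,"z":0,"ax":0,"ay":0,"az":0},{"jaw":0,"x":0.05,"y":-1,"z":0,"ax":0,"ay":0,"az":0},{"jaw":0,"x":0.05,"y":-1,"z":0,"ax":0,"ay":0,"az":0},{"jaw":0,"x":0.05,"y":-1,"z":0,"ax":0,"ay":0,"az":0},{"jaw":0,"x":0.05,"y":-1,"z":0,"ax":0,"ay":0,"az":0},{"jaw":0,"x":0.05,"y":-0.6,"z":0,"ax":0,"ay":0,"az":0}]'
python3 - <<'E'
from h import *
settle(5); im=wsnap('w23'); save('wrist','w23v.png')
E
```

```text
time_s: 43.3
tcp_pos: [0.4552, -0.0891, 0.1338]
ee_rot: [[-0.055, -0.998, -0.017], [-0.998, 0.055, -0.015], [0.016, 0.016, -1.0]]
wrist_force: [0.6, -0.2, -0.1]
gripper_width: 0.997
t 43.55 tcp [456.1 -86.3 134. ] yang 176.97 tiltfix ax,ay 0.084 -0.09 w 1.0 F [-0.4  0.2  0.2]
```

View pics/w23v.png

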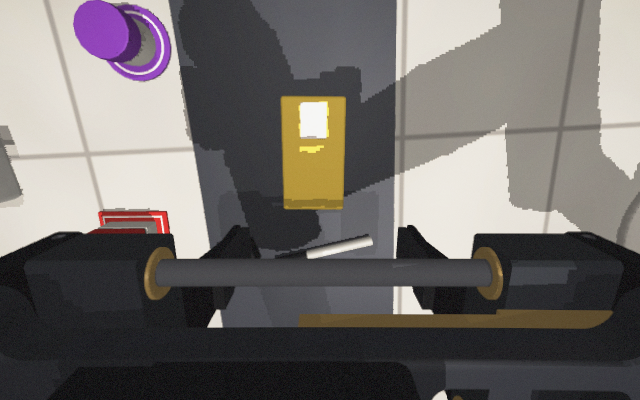

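Run:
```python
from h import *
im=cv2.imread('pics/raw_w23.png'); cv2.imwrite('pics/w23z.png',cv2.resize(im[85:220,265:360],None,fx=5,fy=5,interpolation=cv2.INTER_CUBIC))
```

```text
(no output)
```

View pics/w23z.png

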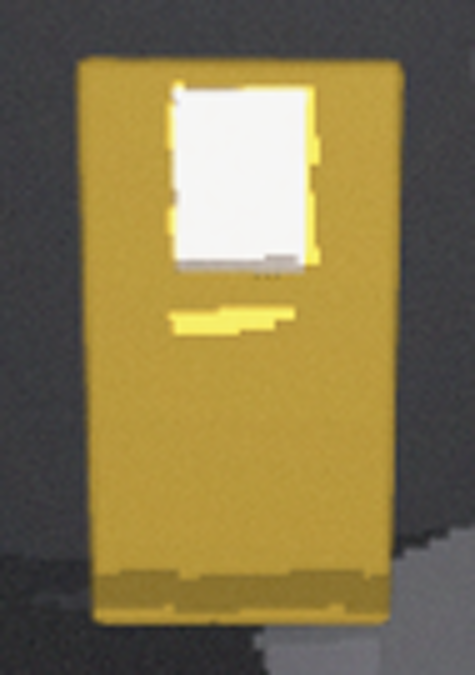

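Run:
```python
from h import *
q([(78,60),(402,63),(389,620),(95,620)],.044,'yel','w23.npz',(265,85),5)
```

```text
yel [[489.0, -177.0], [429.0, -173.0], [435.0, -64.0], [496.0, -68.0]] c [ 462.3 -120.5] len [ 61. 109.  61. 110.] ang [176.6, 86.7, -3.3, -93.3]
```

```bash
python3 -m inch '[{"jaw":0,"x":0.1,"y":-0.55,"z":-0.3,"ax":0.084,"ay":-0.09,"az":-0.025},{"jaw":0,"x":0,"y":0,"z":-0.6,"ax":0,"ay":0,"az":0},{"jaw":0,"x":0,"y":0,"z":-0.7,"ax":0,"ay":0,"az":0},{"jaw":0,"x":0,"y":0,"z":-0.3,"ax":0,"ay":0,"az":0}]'; python3 -c "
from h import *
settle(5)"
```

```text
time_s: 44.15
tcp_pos: [0.4658, -0.115, 0.0198]
ee_rot: [[-0.046, -0.999, 0.009], [-0.999, 0.046, 0.001], [-0.001, -0.009, -1.0]]
wrist_force: [0.3, 1.0, 0.3]
gripper_width: 1.002
t 44.4 tcp [ 468.2 -115.3   22.7] yang 177.38 tiltfix ax,ay -0.004 0.082 w 1.003 F [ 0.2 -0.2 -0.9]
```

```bash
python3 -m inch '[{"jaw":0,"x":-0.1,"y":-0.085,"z":-0.2,"ax":0,"ay":0.082,"az":-0.07}]'; python3 -c "
from h import *
settle(4)"; python3 -m inch '[{"jaw":0,"x":0,"y":0,"z":-0.3,"ax":0,"ay":0,"az":0},{"jaw":0,"x":-0.03,"y":0,"z":-0.25,"ax":0,"ay":0.02,"az":0}]';python3 -c "
from h import *
settle(4)"
```

```text
time_s: 44.52
tcp_pos: [0.4639, -0.12, 0.0121]
ee_rot: [[-0.057, -0.998, 0.004], [-0.998, 0.057, 0.001], [-0.001, -0.004, -1.0]]
wrist_force: [-0.6, -0.6, 0.0]
gripper_width: 0.999
t 44.73 tcp [ 462.1 -120.6   10.7] yang 176.66 tiltfix ax,ay -0.003 -0.001 w 1.001 F [ 0.5 -0.3 -0.4]
time_s: 44.98
tcp_pos: [0.4623, -0.1207, -0.0212]
ee_rot: [[-0.058, -0.998, 0.002], [-0.998, 0.058, 0.001], [-0.001, -0.002, -1.0]]
wrist_force: [0.0, 0.0, 0.7]
gripper_width: 0.999
t 45.17 tcp [ 462.3 -120.7  -20.8] yang 176.68 tiltfix ax,ay -0.002 0.006 w 0.999 F [ 0.1 -0.2  0.6]
```

Aligned. Closing.

```bash
python3 -m inch '[{"jaw":255,"x":0,"y":0,"z":-0.03,"ax":0,"ay":0,"az":0},{"jaw":255,"x":0,"y":0,"z":0,"ax":0,"ay":0,"az":0},{"jaw":255,"x":0,"y":0,"z":0,"ax":0,"ay":0,"az":0},{"jaw":255,"x":0,"y":0,"z":0,"ax":0,"ay":0,"az":0},{"jaw":255,"x":0,"y":0,"z":0,"ax":0,"ay":0,"az":0}]';python3 -c "
from h import *
settle(3)"; python3 -m inch '[{"jaw":255,"x":0,"y":0,"z":0.3,"ax":0,"ay":0,"az":0},{"jaw":255,"x":0,"y":0,"z":0.6,"ax":0,"ay":0,"az":0},{"jaw":255,"x":0,"y":-0.1,"z":0.5,"ax":0,"ay":0,"az":0},{"jaw":255,"x":-0.05,"y":-0.6,"z":0.02,"ax":0,"ay":0,"az":0.4},{"jaw":255,"x":-0.05,"y":-0.8,"z":0.02,"ax":0,"ay":0,"az":0.4},{"jaw":255,"x":-0.05,"y":-0.9,"z":0.02,"ax":0,"ay":0,"az":0.4},{"jaw":255,"x":-0.03,"y":-0.9,"z":0.02,"ax":0,"ay":0,"az":0}]';python3 - <<'E'
from h import *
settle(5); im=wsnap('w24'); save('wrist','w24v.png')
E
```

```text
time_s: 45.8
tcp_pos: [0.4636, -0.1207, -0.0211]
ee_rot: [[-0.058, -0.998, 0.005], [-0.998, 0.058, 0.001], [-0.001, -0.005, -1.0]]
wrist_force: [0.5, -0.6, -0.6]
gripper_width: 0.713
t 45.95 tcp [ 463.7 -120.7  -21.1] yang 176.69 tiltfix ax,ay -0.003 0.027 w 0.715 F [ 0.  -1.  -0.5]
time_s: 46.82
tcp_pos: [0.4504, -0.3206, 0.0693]
ee_rot: [[0.166, -0.986, 0.001], [-0.986, -0.166, 0.001], [-0.001, -0.001, -1.0]]
wrist_force: [0.8, 1.1, -2.1]
gripper_width: 0.711
t 47.08 tcp [ 450.  -318.9   68.7] yang -170.59 tiltfix ax,ay -0.009 -0.003 w 0.712 F [-0.   0.5 -1.6]
```

View pics/w24v.png

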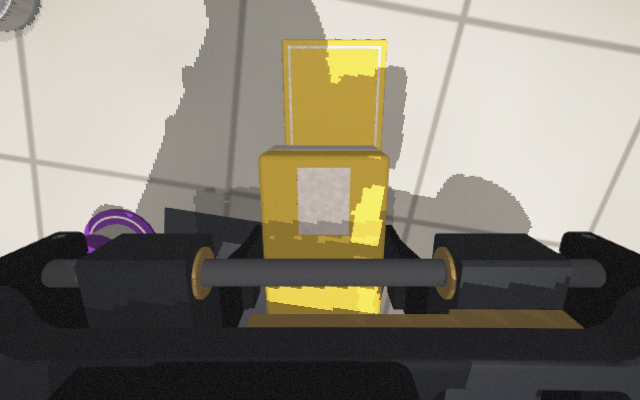

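Run:
```python
from h import *
q([(282.5,40),(386.5,40),(382.5,145),(285.5,145)],.004,'mat','w24.npz',(0,0),1)
P=back('wrist',[(282.5,40),(386.5,40)],.004,ld('w24.npz'))[:,:2]; m=P.mean(0); 
for a in (99,99.3): print(m*1000+68*np.array([np.cos(np.radians(a)),np.sin(np.radians(a))]))
```

```text
mat [[503.0, -442.0], [420.0, -455.0], [405.0, -373.0], [490.0, -359.0]] c [ 454.7 -407.1] len [84. 84. 86. 84.] ang [-170.6, 100.5, 9.4, -81.0]
[ 451.19728591 -381.24874749]
[ 450.8457697  -381.30536594]
```

```bash
python3 -m inch '[{"jaw":255,"x":0,"y":-0.5,"z":-0.1,"ax":0,"ay":0,"az":0},{"jaw":255,"x":0,"y":-0.45,"z":-0.4,"ax":0,"ay":0,"az":0},{"jaw":255,"x":0,"y":0,"z":-0.4,"ax":0,"ay":0,"az":0}]';python3 - <<'E'
from h import *
settle(5)
E
```

```text
time_s: 47.55
tcp_pos: [0.4542, -0.3732, 0.017]
ee_rot: [[0.174, -0.985, 0.006], [-0.985, -0.174, -0.001], [0.003, -0.006, -1.0]]
wrist_force: [-0.3, -0.3, -0.9]
gripper_width: 0.704
t 47.8 tcp [ 454.4 -372.5   18.3] yang -169.88 tiltfix ax,ay 0.01 0.034 w 0.714 F [ 0.6  0.1 -1.6]
```

```bash
python3 -m inch '[{"jaw":255,"x":-0.05,"y":-0.14,"z":-0.2,"ax":0.01,"ay":0.034,"az":-0.08},{"jaw":255,"x":0,"y":0,"z":-0.2,"ax":0,"ay":0,"az":0}]';python3 - <<'E'
from h import *
settle(5)
E
```

```text
time_s: 48.05
tcp_pos: [0.4536, -0.3817, -0.0038]
ee_rot: [[0.163, -0.987, 0.005], [-0.987, -0.163, -0.003], [0.004, -0.005, -1.0]]
wrist_force: [0.1, -0.0, -2.5]
gripper_width: 0.717
t 48.3 tcp [ 453.3 -381.2   -3.8] yang -170.58 tiltfix ax,ay 0.014 0.022 w 0.709 F [ 0.1  0.3 -2.2]
```

```bash
python3 -m inch '[{"jaw":255,"x":-0.03,"y":0,"z":-0.17,"ax":0.014,"ay":0.022,"az":-0.01}]';python3 - <<'E'
from h import *
settle(4)
E
```

```text
time_s: 48.42
tcp_pos: [0.4525, -0.3818, -0.0132]
ee_rot: [[0.162, -0.987, 0.002], [-0.987, -0.162, -0.001], [0.002, -0.002, -1.0]]
wrist_force: [0.1, -0.4, -1.9]
gripper_width: 0.711
t 48.62 tcp [ 451.2 -381.2  -14.4] yang -170.69 tiltfix ax,ay -0.003 -0.005 w 0.709 F [ 0.2  0.4 -1.2]
```

```bash
python3 -m inch '[{"jaw":255,"x":0,"y":0,"z":-0.05,"ax":-0.003,"ay":-0.005,"az":0},{"jaw":255,"x":0,"y":0,"z":-0.02,"ax":0,"ay":0,"az":0}]';python3 - <<'E'
from h import *
settle(3)
E
```

```text
time_s: 48.88
tcp_pos: [0.4516, -0.3815, -0.0171]
ee_rot: [[0.162, -0.987, 0.001], [-0.987, -0.162, -0.001], [0.001, -0.001, -1.0]]
wrist_force: [-4.3, 3.7, 9.5]
gripper_width: 0.709
t 49.02 tcp [ 451.6 -381.5  -17. ] yang -170.66 tiltfix ax,ay 0.007 0.007 w 0.71 F [-1.8  2.2  4.4]
```

Contact. Releasing, backing off and checking.

```bash
python3 -m inch '[{"jaw":0,"x":0,"y":0,"z":0,"ax":0,"ay":0,"az":0},{"jaw":0,"x":0,"y":0,"z":0,"ax":0,"ay":0,"az":0},{"jaw":0,"x":0,"y":0,"z":0,"ax":0,"ay":0,"az":0},{"jaw":0,"x":0,"y":0,"z":0.2,"ax":0,"ay":0,"az":0},{"jaw":0,"x":0,"y":0,"z":0.8,"ax":0,"ay":0,"az":0},{"jaw":0,"x":0,"y":0.5,"z":0.8,"ax":0,"ay":0,"az":0},{"jaw":0,"x":-0.1,"y":0.7,"z":0.6,"ax":0,"ay":0,"az":0}]'
python3 - <<'E'
from h import *
settle(5); im=wsnap('w25'); save('wrist','w25v.png')
im=cv2.imread('pics/raw_w25.png'); cv2.imwrite('pics/w25z.png',cv2.resize(im[40:190,250:390],None,fx=5,fy=5,interpolation=cv2.INTER_CUBIC))
save('side','s25.png'); save('scene','c25.png')
E
```

```text
time_s: 49.9
tcp_pos: [0.4449, -0.3098, 0.13]
ee_rot: [[0.159, -0.987, -0.002], [-0.987, -0.159, -0.001], [0.0, 0.002, -1.0]]
wrist_force: [0.7, 0.3, -0.1]
gripper_width: 1.003
t 50.15 tcp [ 444.1 -309.4  127.8] yang -170.75 tiltfix ax,ay -0.004 -0.021 w 1.005 F [-0.6 -0.3 -0.5]
```

View pics/w25z.png

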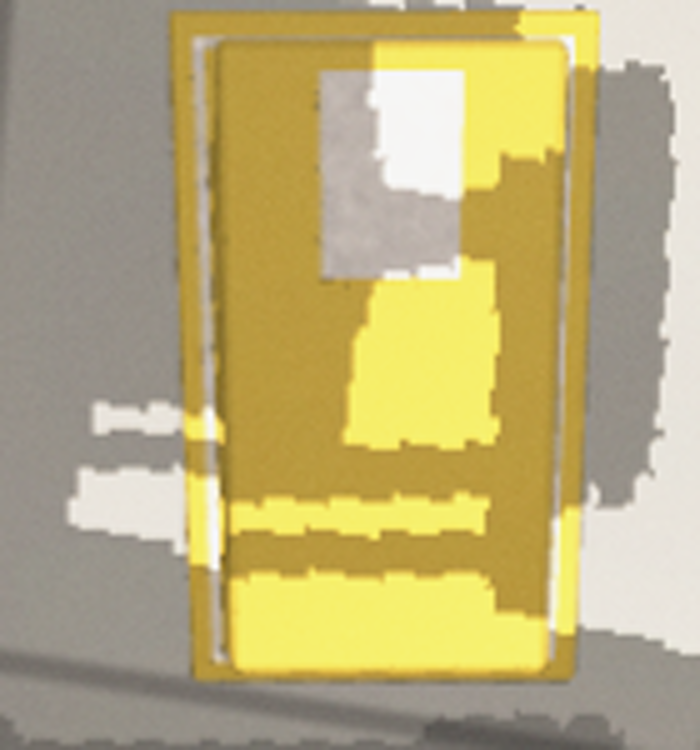

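View pics/s25.png

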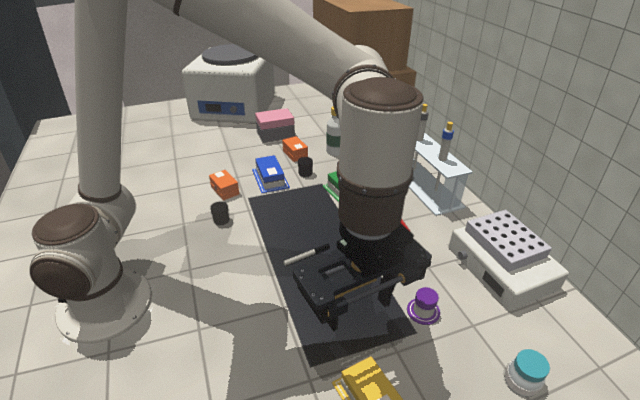

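View pics/c25.png

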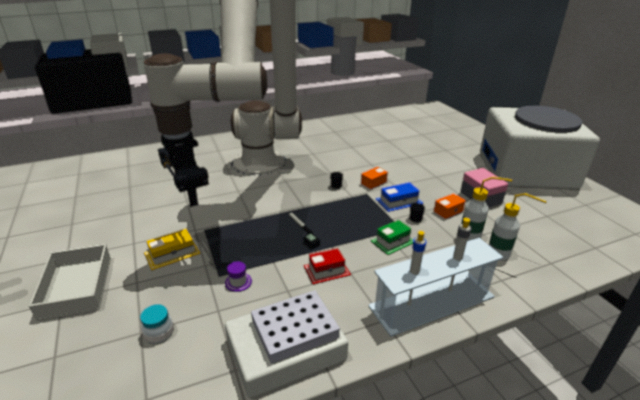

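Run:
```python
from h import *
q([(217,40),(569,40),(548,672),(231,672)],.048,'box','w25.npz',(250,40),5)
q([(172,12),(599,12),(574,680),(194,680)],.004,'mat','w25.npz',(250,40),5)
```

```text
box [[489.0, -430.0], [429.0, -440.0], [411.0, -331.0], [472.0, -321.0]] c [ 450.3 -380.7] len [ 60. 111.  61. 111.] ang [-170.7, 99.4, 9.2, -80.9]
mat [[504.0, -441.0], [420.0, -455.0], [398.0, -322.0], [482.0, -308.0]] c [ 450.9 -381.5] len [ 84. 135.  85. 135.] ang [-170.7, 99.5, 9.2, -80.7]
```

```bash
python3 -c "
from h import *
settle(2); print(finish_job())"
```

```text
t 50.45 tcp [ 443.6 -310.   126.3] yang -170.82 tiltfix ax,ay -0.008 -0.036 w 0.999 F [ 0.4  0.5 -0. ]
the job is handed in; nothing more can be done
None
```

I took both piles apart from the top in the order pot, red, green, blue, yellow, and set each on the mat of its own colour. The job was handed in at 50.5 s with the gripper open and clear.

**Final checks:** each was made by wrist camera just after placing, comparing the item with its mat:

| Item | Distance from mat centre | Squareness |
|---|---|---|
| Pot | about 1 mm | upright |
| Red | about 1.5 mm | within 1° |
| Green | about 1.5 mm | within 1° |
| Blue | about 1 mm | within 1° |
| Yellow | about 1 mm | within 1° |

- **Last scene picture:** it shows all five standing on their mats. The orange boxes and black pots were not touched.
- **What disagreed:** the reported TCP sits about 39 mm below the real fingertips. My first two pot grasps therefore closed on empty air above it, without disturbing it. I found the offset from the two fixed cameras, corrected every height by it, and each placing then made contact at the predicted height.
- **Side camera:** it put the red box's lid about 1.5 pixels (roughly 3 mm) from where it was predicted. The wrist view gave about 1.5 mm, and I trusted that.

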